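Load and start the paint-jar mixer

ROBOT

A 6-joint arm with a two-finger parallel gripper is mounted at the origin on the work surface. World frame = base frame: x ahead of the robot, y to its left, z up, the work surface at z = 0. Lengths are in mm, angles in degrees, forces in N, time in s.
With the tool pointing down it reaches from about 350 to 850 mm from the base axis. Payload 8.1 kg.
Tool frame: the origin (TCP) lies at the very end of the fingers, on their centre line; the grasp point (between the pads) lies 19 mm behind it (tcp_to_grasp is the distance from the TCP to the grasp point, in mm); z points along the fingers, x is the direction in which the jaws open and shut, and the axes are right-handed (so a half turn about z gives the same grasp; the last joint's range is limited). The gripper opens to 85 mm and grips with 20 to 120 N. Pads are 22 mm wide; open, the fingers measure 114 mm over their backs; the gripper's body (76 mm by 85 mm) begins 54 mm behind the grasp point. The pads swing forward as they close: fully open they stand 13 mm farther back than shut.
Start: joints at [65.122, 7.471, 85.268, -0, 87.261, -4.893], TCP at [205.041, 563.882, 196.492] pointing down, gripper open.
Joint ranges: [-169.43, 169.43], [-51.17, 129.36], [1.28, 143.12], [-76.62, 256.62], [0, 156.53], [-152.29, 152.29]. Speed limits (degrees/s): [136.94, 136.94, 159.86, 180, 180, 180].

INTERFACE

Orientations are given as [roll, pitch, yaw] about the fixed x, y, z axes, in that order (R = Rz(yaw) Ry(pitch) Rx(roll)).
In Python, from bench import * gives the robot as it stands. The module is installed in compiled form; this text tells all that it offers.
- The arm moves only by the tool apply_moves, never from a script. Its argument "targets" is text: rows parted by semicolons, each of 7 numbers parted by spaces: the turn, a rotation vector about the tool's x, y, z in rad, then the shift along the tool's x, y, z in cm, then the finger opening in cm, from 0 to 8.54. A call has exactly 5 rows; each row is the pose to reach, as a shift and turn from the pose commanded when the call began, along the tool's axes at that moment; what a row does not reach only later rows make up. A row lasts 1/10 s, in which the tool goes at most 50 mm and 8.59 degrees, less where a joint would pass 70% of its speed; a pose out of reach is approached as far as the arm can. A call with a gripper value outside its range is refused whole. The fingers move at their own pace and stop on an object; "force" is the grip in N (left out, the last holds). Time passes only in rows, so rows that repeat a pose let the fingers close, or fill a call up. It gives the time, the measured TCP pose, the force and the opening at its end, in the units of the state.
- sense(): the state, without advancing time (a new reading comes with each control period).
- snapshot(name): name is "scene" or "top"; returns the picture (480x640x3 uint8, red, green, blue); there is no depth.
- camera_model(name): a dict with "fx", "fy", "cx", "cy" (pixels), "k1" (the pictures are not rectified: a ray, as slopes to the right and down, at radius r is drawn at 1 + k1 r^2 times it, then the intrinsics apply), "position" and "attitude" of the camera in the world. Camera axes: x right, y up, looking along -z (the intrinsics and any distortion apply to the point x, -y, -z); pixel columns grow to the right and rows downward; lengths in mm; the calibration is good to about 2 mm. A picture is of the moment at which its call begins. camera_model takes no time and is no camera call.
- hand_in(): hands the job in, once; it reports no verdict.
Trained networks look in the newest picture that a camera, given by its name, has taken for a name from the list of things; names that differ only in an ending like _2 or _b are one class to them, and where a whole thing is asked for, a point or a joint stands for the part that bears it (a point fixed in the world has none). Each returns a list of dicts, best first, with "confidence" (0 to 1); they miss things now and then, are a little off and sometimes report something else, mostly with a low value. They report only what shows in the picture. A call takes as long as a camera call.
- recognise(camera, query): "at" ([row, column] in pixels, amid what is visible of it).
- place_of(camera, query): "at" ([row, column] in pixels: a listed point, or the origin of a listed thing).
The state is a dict: "time": time; "joint_pos": joint angles; "qd": joint speeds; "joint_efforts": joint torques, N m; "tool_pos": TCP position; "tcp_rot": TCP orientation; "ft_force": force on the tool from outside, world axes, zero at the start; "wrist_torque": the same for the moment, N m; "finger_gap": finger opening in mm.
Only numpy, scipy, OpenCV 4.12 (cv2) and the standard library are available. Lean on these libraries where they do the work, as an engineer would, in place of code of your own. Each camera call takes 0.05 s, during which the arm holds its last target. There are 200 camera calls.

TASK

Mix the paint jars that stand on the table: swing the mixer's dust cover right aside on its pin so that the port is wholly clear, set every jar upright in the chamber (set them down, do not drop them), and swing the cover fully shut again. Then, with the cover shut, press the keys all the way down one at a time, the small round key first, then the square one, then the large round one, and leave everything else on the table where it is.

Things in the scene. Friction and masses are not known exactly. Their poses are not given: they have to be found in the camera images.
- chamber (a point): centre of the mixer's chamber floor, 15 mm above the table. The mixer is a fixed white box, 232 mm (its x) by 218 mm (its y) over all. Its chamber is open at the top under the dust cover: inside 208 mm along x, 112 mm along y, flat floor, walls 76 mm high (rim 91 mm above the table). Axes: x along the chamber's length, away from the robot; y to the left; z up. Three jars stand in a row along x with centres 64 mm apart (x = -64, 0, +64 mm).
- cover (a joint): angle of the dust cover, a flat aluminium plate 232 x 150 x 6 mm lying over the chamber (its top 98 mm above the table), turning level on one upright pin at the chamber's near left corner. 0 = shut, covering the chamber; grows counter-clockwise seen from above (out to the left, +y); stop at 1.75 rad. From about 1.5 rad the port is wholly clear. Light friction (about 1 N at the knob); stays where it is left. It may start slightly ajar.
- cover_knob (a point): centre of the black upright grip post on the cover's free end, 121 mm above the table: round, 20 mm diameter, 40 mm tall (from 98 to 138 mm). It turns with the cover, 204 mm from the pin.
- cover_pin (a point): axis of the cover's pin (top of the plate); the cover turns about the vertical through this point
- key_small_top (a point): top centre of the small round key (18 mm diameter). All three keys are plain grey with their tops level at 94 mm above the table, in a row along the mixer's x axis, 62 mm apart (x = -62, 0, +62 mm in the chamber's frame), on the lower deck (76 mm above the table) at the mixer's right (-y) side, 102 mm from the chamber's centre line; which key has which place varies.
- key_small (a joint): travel of the small round key (18 mm diameter) in m: 0 up, 0.006 fully down; counts as pressed beyond 0.004. It springs back; about 1 N starts it and 4.5 N holds it fully down.
- key_square_top (a point): top centre of the square key (28 mm wide). All three keys are plain grey with their tops level at 94 mm above the table, in a row along the mixer's x axis, 62 mm apart (x = -62, 0, +62 mm in the chamber's frame), on the lower deck (76 mm above the table) at the mixer's right (-y) side, 102 mm from the chamber's centre line; which key has which place varies.
- key_square (a joint): travel of the square key (28 mm wide) in m: 0 up, 0.006 fully down; counts as pressed beyond 0.004. It springs back; about 1 N starts it and 4.5 N holds it fully down.
- key_big_top (a point): top centre of the large round key (38 mm diameter). All three keys are plain grey with their tops level at 94 mm above the table, in a row along the mixer's x axis, 62 mm apart (x = -62, 0, +62 mm in the chamber's frame), on the lower deck (76 mm above the table) at the mixer's right (-y) side, 102 mm from the chamber's centre line; which key has which place varies.
- key_big (a joint): travel of the large round key (38 mm diameter) in m: 0 up, 0.006 fully down; counts as pressed beyond 0.004. It springs back; about 1 N starts it and 4.5 N holds it fully down.
- jar1_mid (a point): paint jar 1: round, straight-sided, white with a grey screw lid, squat and bottom-heavy, 56 mm diameter, 66 mm high, about 0.15 to 0.3 kg, closed and rigid, standing on the table. This point is its centre, 33 mm above its foot; z is the jar's axis. The jars are all alike; between two and three of them are present (None = absent).
- jar2_mid (a point): paint jar 2: round, straight-sided, white with a grey screw lid, squat and bottom-heavy, 56 mm diameter, 66 mm high, about 0.15 to 0.3 kg, closed and rigid, standing on the table. This point is its centre, 33 mm above its foot; z is the jar's axis. The jars are all alike; between two and three of them are present (None = absent).
- jar3_mid (a point): paint jar 3: round, straight-sided, white with a grey screw lid, squat and bottom-heavy, 56 mm diameter, 66 mm high, about 0.15 to 0.3 kg, closed and rigid, standing on the table. This point is its centre, 33 mm above its foot; z is the jar's axis. The jars are all alike; between two and three of them are present (None = absent).
- paint_tin: bystander, not part of the job: label-wrapped paint tin, 76 dia x 85 high (mm); its origin is on its underside
- tape_roll: bystander, not part of the job: roll of blue masking tape lying flat, 96 dia x 25 high (mm); its origin is on its underside
- palette_knife: bystander, not part of the job: long-handled palette knife lying flat, 200 long; origin near mid-length (mm); its origin is on its underside
- scraper: bystander, not part of the job: flat plastic scraper, 85 wide, 5 thick (mm); its origin is on its underside
- gel_bottle: bystander, not part of the job: bottle, 60 dia x 160 high (mm); its origin is on its underside
- brush_pot: bystander, not part of the job: white pot of brushes, 80 dia, pot 100 high, brushes to 215 (mm); its origin is on its underside
- flat_brush: bystander, not part of the job: paint brush lying flat, 190 long; origin near mid-length (mm); its origin is on its underside

How it is judged (in metres and radians):
On the way, in this order (a step that is already met when the one before it is completed fails the run):
1. the dust cover is swung aside, clear of the port (value of joint cover above 1.3 rad), for 0.2 s.
2. every jar stands upright in the chamber, let go (x of jar1_mid in the frame of chamber between -0.08 and 0.08 m and y of jar1_mid in the frame of chamber between -0.045 and 0.045 m and z of each of jar1_mid, jar2_mid, jar3_mid in the frame of chamber below 0.041 m and angle between each of jar1_mid, jar2_mid, jar3_mid's own z axis and vertical below 0.15 rad and contact force between the fingers and jar1 below 0.3 N and x of jar2_mid in the frame of chamber between -0.08 and 0.08 m and y of jar2_mid in the frame of chamber between -0.045 and 0.045 m and contact force between the fingers and jar2 below 0.3 N and x of jar3_mid in the frame of chamber between -0.08 and 0.08 m and y of jar3_mid in the frame of chamber between -0.045 and 0.045 m and contact force between the fingers and jar3 below 0.3 N), for 0.2 s.
3. the cover is shut again over the jars (all of step 2 and value of joint cover below 0.06 rad), for 0.2 s.
4. the small round key (18 mm diameter) is pressed (value of joint key_small above 0.004 m and not (value of joint key_square above 0.003 m) and not (value of joint key_big above 0.003 m)), for 0.04 s.
5. the square key (28 mm wide) is pressed (value of joint key_square above 0.004 m and not (value of joint key_small above 0.003 m) and not (value of joint key_big above 0.003 m)), for 0.04 s.
6. the large round key (38 mm diameter) is pressed (value of joint key_big above 0.004 m and not (value of joint key_small above 0.003 m) and not (value of joint key_square above 0.003 m)), for 0.04 s.
At the end, for the whole second after the job is handed in: Every jar stands upright (within 0.15 rad) on the chamber floor, its centre within 80 mm along and 45 mm across of the chamber's centre, the cover is within 0.06 rad of shut, and all keys are up again (all of step 3 and value of joint each of key_small, key_square, key_big below 0.002 m); the robot touches nothing.
It fails at once if a key is pressed while the cover is open (value of joint cover above 0.12 rad and value of joint any of key_small, key_square, key_big above 0.004 m).
It fails at once if two keys are pressed together (value of joint each of key_small, key_square above 0.004 m or value of joint each of key_square, key_big above 0.004 m or value of joint each of key_small, key_big above 0.004 m).
It fails at once if a jar is dropped into the chamber ((horizontal distance between jar1_mid and chamber below 0.1 m and height (world z) of jar1_mid between 0.06 and 0.105 m and linear speed of jar1 above 0.9 m/s) or (horizontal distance between jar2_mid and chamber below 0.1 m and height (world z) of jar2_mid between 0.06 and 0.105 m and linear speed of jar2 above 0.9 m/s) or (horizontal distance between jar3_mid and chamber below 0.1 m and height (world z) of jar3_mid between 0.06 and 0.105 m and linear speed of jar3 above 0.9 m/s)).
It fails at once if something else on the table is moved by more than 50 mm (distance of any of paint_tin, tape_roll, palette_knife, scraper, gel_bottle, brush_pot, flat_brush from where it was at the start of the episode above 0.05 m).
Of jar1, jar2, jar3 only 2 to 3 are there at a start; the rules pass over those that are not, and their reading is None.
At some moment in a run one of jar1, jar2, jar3 may be knocked a few centimetres aside while the robot is not near it.
It also fails if it takes over 210 s, if anything falls off the work surface, if the arm or the gripper's body presses on something with over 40 N, if the wrist force passes 120 N, or if a joint passes its speed limit or range.

## Working session

There is one attempt and no reset: what is moved stays moved. The work goes in short steps, Python scripts to look and compute and a tool call to move; the robot and the scene stay as the last step left them, time stands still between calls to the robot, and variables do not carry over. Pictures are saved under pics/ and viewed, about 12 in all and at most 16, crops included, and the job is handed in when it is done.

Besides the shell and the picture viewer there is one more tool, called after "Call:" as name(argument=value, ...) on one line, values as JSON. apply_moves: Moves the arm, as the interface text tells. Its arguments: {"type":"object","properties":{"targets":{"type":"string"},"force":{"type":"number"}},"required":["targets"]}

```bash
mkdir -p pics
cat > h.py <<'E'
from bench import *
import numpy as np, cv2
from scipy.spatial.transform import Rotation as R
def snap(cam,name):
    im=snapshot(cam); cv2.imwrite(f'pics/{name}.png',im[:,:,::-1]); return im
def camR(m):
    a=np.array(m['attitude'],float)
    if a.shape==(3,3): return a
    if a.size==4: return R.from_quat(a).as_matrix()
    return R.from_euler('xyz',a,degrees=True).as_matrix()
def ray(cam,at):
    m=camera_model(cam); u=(at[1]-m['cx'])/m['fx']; v=(at[0]-m['cy'])/m['fy']
    s=np.array([u,v]); p=s.copy()
    for _ in range(20): p=s/(1+m['k1']*(p@p))
    return np.array(m['position'],float), camR(m)@np.array([p[0],-p[1],-1])
def at_z(cam,at,z):
    o,d=ray(cam,at); return o+d*(z-o[2])/d[2]
def proj(cam,P):
    m=camera_model(cam); q=camR(m).T@(np.array(P,float)-np.array(m['position']))
    s=np.array([q[0],-q[1]])/-q[2]; s=s*(1+m['k1']*(s@s))
    return [m['cy']+m['fy']*s[1], m['cx']+m['fx']*s[0]]
def tri(a1,a2,c1='scene',c2='top'):
    o1,d1=ray(c1,a1);o2,d2=ray(c2,a2)
    A=np.c_[d1,-d2];t=np.linalg.lstsq(A,o2-o1,rcond=None)[0]
    p,q=o1+t[0]*d1,o2+t[1]*d2
    return (p+q)/2,np.linalg.norm(p-q)
E
cat > a.py <<'E'
from h import *
for c in('scene','top'):
    snap(c,c+'0'); m=camera_model(c); print(c,m)
Z=dict(chamber=15,cover_knob=121,cover_pin=98,key_small_top=94,key_square_top=94,key_big_top=94,jar1_mid=33,paint_tin=0,tape_roll=0,palette_knife=0,scraper=0,gel_bottle=0,brush_pot=0,flat_brush=0)
for n,z in Z.items():
    for c in ('top','scene'):
        for r in place_of(c,n)[:4]:
            print(n,c,np.round(r['at']),round(r['confidence'],2),at_z(c,r['at'],z).round())
s=sense();print(s)
E
python3 a.py
```

```text
scene {'fx': 450.3927747777646, 'fy': 450.3927747777646, 'cx': 324.16974383110426, 'cy': 238.79874282540766, 'k1': 0.016263645628112472, 'position': array([1352.24235776, -214.55195995,  809.43937868]), 'attitude': array([48.73686293, -1.27195781, 77.74288107])}
top {'fx': 601.7286087258009, 'fy': 601.7286087258009, 'cx': 322.18555216572577, 'cy': 243.12497628241096, 'k1': 0.030161968223646533, 'position': array([ 352.66158145,  -26.96247781, 1401.57577219]), 'attitude': array([  8.99006422,   0.53431849, -90.52156116])}
chamber scene [261. 365.] 0.97 [574.  80.  15.]
cover_knob top [190. 263.] 0.59 [674. 112. 121.]
cover_knob scene [254. 395.] 0.63 [668. 112. 121.]
cover_pin top [286. 247.] 0.81 [466. 147.  98.]
cover_pin scene [208. 379.] 0.9 [472. 139.  98.]
key_small_top top [211. 321.] 0.4 [633. -15.  94.]
key_small_top top [149. 349.] 0.25 [774. -79.  94.]
key_small_top scene [259. 336.] 0.48 [631. -14.  94.]
key_square_top top [234. 323.] 0.68 [579. -19.  94.]
key_square_top top [342. 460.] 0.54 [ 343. -308.   94.]
key_square_top scene [244. 328.] 0.72 [577. -21.  94.]
key_big
[... 1190 characters left out ...]
. 446.] 0.75 [782. 211.   0.]
{'time': 1.5, 'joint_pos': array([ 6.51237740e+01,  7.47002322e+00,  8.52669640e+01, -1.36221883e-03,
        8.72604811e+01, -4.89252415e+00]), 'qd': array([ 0.04795536, -0.07818418,  0.06625098,  0.07192327,  0.00142091,
       -0.03160521]), 'joint_efforts': array([-4.62600674e-04, -5.69323540e+01, -5.00842452e+01, -2.68169197e-04,
        1.90002400e-03, -3.27859391e-05]), 'tool_pos': array([205.04210265, 563.89687322, 196.51217023]), 'tcp_rot': array([ 1.79998428e+02, -2.40647526e-03,  7.00163633e+01]), 'ft_force': array([ 0.26569615,  0.77080979, -0.13971507]), 'wrist_torque': array([ 0.01492072, -0.04590669, -0.01125607]), 'finger_gap': 85.64748961422232}
```

View pics/scene0.png

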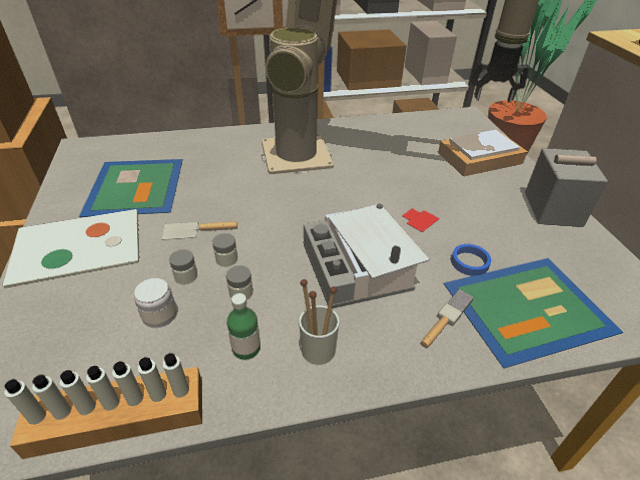

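View pics/top0.png

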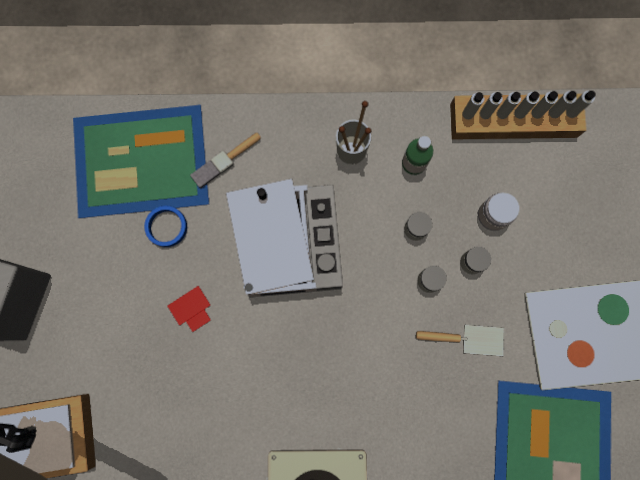

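```bash
cat > b.py <<'E'
from h import *
for c in('scene','top'):
    snapshot(c)
    for q in('jar1_mid','jar2_mid','jar3_mid'):
        for f in (recognise,place_of):
            for r in f(c,q): print(c,q,f.__name__,np.round(r['at']),round(r['confidence'],2),at_z(c,r['at'],33).round())
E
python3 b.py
```

```text
scene jar1_mid call [279. 242.] 0.79 [ 594. -231.   33.]
scene jar1_mid call [283. 239.] 0.8 [ 605. -239.   33.]
scene jar2_mid call [250. 228.] 0.94 [ 488. -256.   33.]
scene jar2_mid call [253. 226.] 0.79 [ 499. -262.   33.]
scene jar2_mid call [252. 396.] 0.26 [576. 158.  33.]
scene jar3_mid call [267. 184.] 0.76 [ 527. -365.   33.]
scene jar3_mid call [266. 183.] 0.58 [ 525. -367.   33.]
scene jar3_mid call [228. 325.] 0.57 [450.   0.  33.]
top jar1_mid call [228. 417.] 0.81 [ 601. -236.   33.]
top jar1_mid call [236. 269.] 0.43 [588. 106.  33.]
top jar1_mid call [227. 418.] 0.77 [ 605. -238.   33.]
top jar2_mid call [156. 418.] 0.7 [ 775. -242.   33.]
top jar2_mid call [279. 431.] 0.59 [ 483. -264.   33.]
top jar2_mid call [235. 325.] 0.17 [589. -23.  33.]
top jar2_mid call [281. 430.] 0.68 [ 479. -261.   33.]
top jar3_mid call [261. 476.] 0.88 [ 525. -367.   33.]
top jar3_mid call [260. 477.] 0.73 [ 527. -370.   33.]
```

Both pictures agree with the networks. The three jars sit at top-view (row, col) (226,418), (261,477) and (279,431). The mixer is amid the image with the cover slightly ajar, its knob at (192,262). The keys run big, square, small from near to far. Next I'll fit the mixer pose and overlay it.

```bash
cat > c.py <<'E'
from h import *
from scipy.optimize import least_squares
import json
K=dict(key_big_top=(-62,-102,94),key_square_top=(0,-102,94),key_small_top=(62,-102,94),chamber=(0,0,15))
obs=[];pin=[];knob=[]
for c in('scene','top'):
    im=snap(c,c+'1')
    for n in list(K)+['cover_pin','cover_knob']:
        r=place_of(c,n)
        if r:
            (pin if n=='cover_pin' else knob if n=='cover_knob' else obs).append((c,n,r[0]['at']))
def W(p,l): 
    a=p[2];return np.array([p[0]+l[0]*np.cos(a)-l[1]*np.sin(a),p[1]+l[0]*np.sin(a)+l[1]*np.cos(a),l[2]])
def f(p): return np.concatenate([np.array(proj(c,W(p,K[n])))-at for c,n,at in obs])
s=least_squares(f,[569,81,.087],loss='soft_l1');p=s.x
print(p,np.round(s.fun,1),[o[:2] for o in obs])
P=np.mean([at_z(c,a,98) for c,_,a in pin],0);Kn=np.mean([at_z(c,a,121) for c,_,a in knob],0)
print('pin',P,'knob',Kn,np.linalg.norm((Kn-P)[:2]))
Rm=np.array([[np.cos(p[2]),np.sin(p[2])],[-np.sin(p[2]),np.cos(p[2])]])
print('pin local',Rm@(P[:2]-p[:2]),'knob local',Rm@(Kn[:2]-p[:2]))
out=[]
for c in('top','scene'):
    im=cv2.imread(f'pics/{c}1.png')
    im=cv2.resize(im,None,fx=4,fy=4,interpolation=cv2.INTER_CUBIC)
    px=lambda w:tuple(int(round(4*v+1.5)) for v in proj(c,w)[::-1])
    for z,b in((91,(-104,104,-56,56)),(76,(-116,116,-141,77)),(0,(-116,116,-141,77))):
        q=[px(W(p,(x,y,z))) for x,y in((b[0],b[2]),(b[1],b[2]),(b[1],b[3]),(b[0],b[3]))]
        cv2.polylines(im,[np.array(q)],True,(0,0,255) if z==91 else(255,0,0),1)
    for n,l in K.items():cv2.drawMarker(im,px(W(p,l)),(0,255,0),0,14,1)
    for w in(P,Kn):cv2.drawMarker(im,px(w),(255,0,255),0,14,1)
    q=px((p[0],p[1],60));out.append(im[q[1]-280:q[1]+280,q[0]-200:q[0]+200] if c=='top' else im[q[1]-280:q[1]+280,q[0]-200:q[0]+200])
cv2.imwrite('pics/ov.png',np.hstack(out))
E
python3 c.py
```

```text
[5.70412411e+02 8.47633614e+01 1.17527826e-01] [ 1.8  0.5 -0.2 -1.7  1.1  8.6 -1.  -0.3  0.4 -3.2 76.3 94.2 -1.7  0.2] [('scene', 'key_big_top'), ('scene', 'key_square_top'), ('scene', 'key_small_top'), ('scene', 'chamber'), ('top', 'key_big_top'), ('top', 'key_square_top'), ('top', 'key_small_top')]
pin [465.32923268 146.317948    98.        ] knob [668.55845547 112.63068357 121.        ] 206.00230285872533
pin local [-97.14053374  73.45174086] knob local [100.73663995  16.16672612]
```

View pics/ov.png

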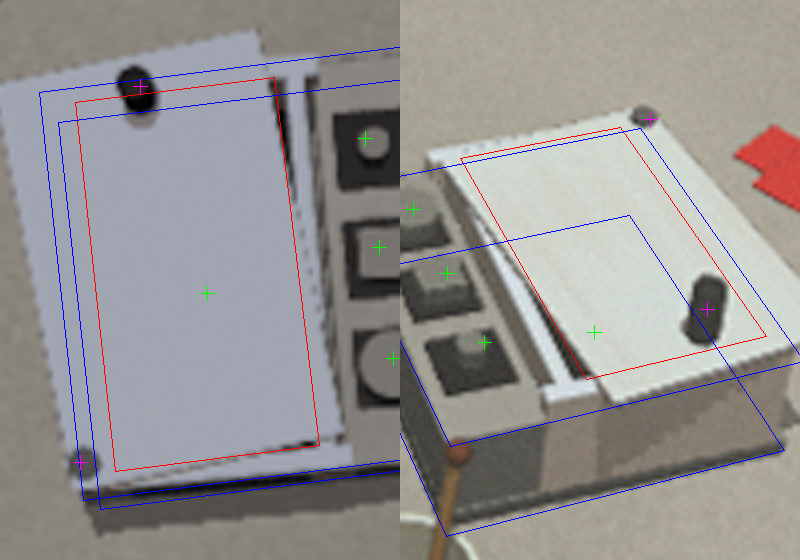

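The picture shows that the fit is turned a little too far, because the top-view square key was a false hit. The crosses sit about 2 px off the key tops. I'll refit with key centres read from this overlay.

```bash
cat > c2.py <<'E'
from h import *
from scipy.optimize import least_squares
p0=np.array([570.412,84.763,.1175278])
def W(p,l): 
    a=p[2];return np.array([p[0]+l[0]*np.cos(a)-l[1]*np.sin(a),p[1]+l[0]*np.sin(a)+l[1]*np.cos(a),l[2]])
K=dict(b=(-62,-102,94),q=(0,-102,94),s=(62,-102,94))
man=dict(top=dict(s=(374,142),q=(380,249)),scene=dict(s=(71,344),q=(40,272),b=(15,207)))
obs=[]
for c in man:
    q=[int(round(4*v+1.5)) for v in proj(c,(p0[0],p0[1],60))[::-1]]
    for n,(x,y) in man[c].items(): obs.append((c,n,np.array([(y+q[1]-280-1.5)/4,(x+q[0]-200-1.5)/4])))
def f(p): return np.concatenate([np.array(proj(c,W(p,K[n])))-at for c,n,at in obs])
s=least_squares(f,[569,81,.087]);p=s.x;print(p,s.fun.round(1))
P=np.array([465.3,146.3]);Kn=np.array([668.6,112.6])
r=R.from_euler('z',-p[2]).as_matrix()[:2,:2];print('local pin,knob',r@(P-p[:2]),r@(Kn-p[:2]))
out=[]
for c in('top','scene'):
    im=cv2.resize(cv2.imread(f'pics/{c}1.png'),None,fx=4,fy=4,interpolation=cv2.INTER_CUBIC)
    px=lambda w:tuple(int(round(4*v+1.5)) for v in proj(c,w)[::-1])
    for z,b in((91,(-104,104,-56,56)),(91,(-116,116,-68,68)),(76,(-116,116,-141,77))):
        cv2.polylines(im,[np.array([px(W(p,(x,y,z))) for x,y in((b[0],b[2]),(b[1],b[2]),(b[1],b[3]),(b[0],b[3]))])],True,(0,0,255) if z==91 else(255,0,0),1)
    for l in K.values():cv2.drawMarker(im,px(W(p,l)),(0,255,0),0,14,1)
    for w in((*P,98),(*Kn,121)):cv2.drawMarker(im,px(w),(255,0,255),0,14,1)
    q=px((p[0],p[1]-30,80));out.append(im[q[1]-250:q[1]+250,q[0]-200:q[0]+200])
cv2.imwrite('pics/ov2.png',np.hstack(out))
E
python3 c2.py
```

```text
[5.75089744e+02 8.29807659e+01 5.66218048e-02] [-0.4  0.4  0.2  0.7 -0.4  0.4 -0.1  0.7 -0.1  0. ]
local pin,knob [-106.03046288   69.43093189] [95.03659597 24.27987601]
```

View pics/ov2.png

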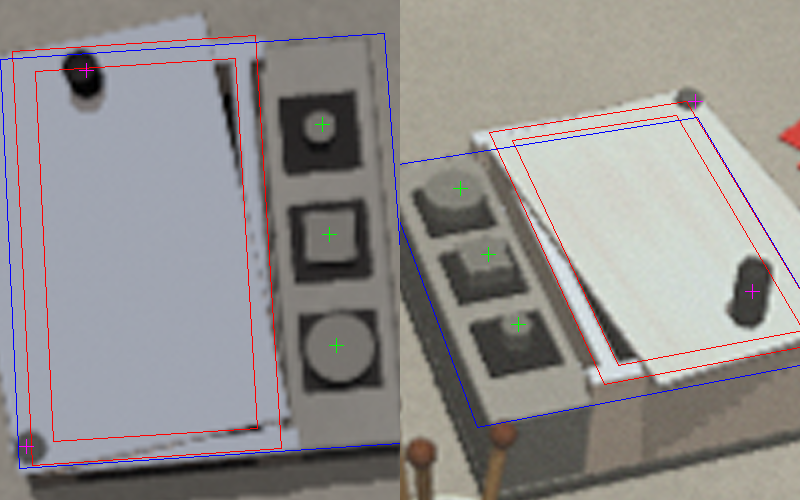

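```bash
cat > plan.py <<'E'
import numpy as np
from bench import sense
def cur(g):
    s=sense(); return [*s['tool_pos'],s['tcp_rot'][2],g]
def call(b,rows):
    """b: base pose (x,y,z,yaw,open), rows: absolute poses; text of the rows"""
    a=np.radians(b[3]);o=[]
    for r in rows:
        d=np.array(r[:3])-np.array(b[:3]);t=(r[3]-b[3]+180)%360-180
        v=[d[0]*np.cos(a)+d[1]*np.sin(a),d[0]*np.sin(a)-d[1]*np.cos(a),-d[2]]
        o.append('0 0 %.3f %.2f %.2f %.2f %.1f'%(-np.radians(t),v[0]/10,v[1]/10,v[2]/10,r[4]))
    print('; '.join(o))
def goto(b,w,n=None):
    """straight to w, as many full calls as needed"""
    b=np.array(b,float);w=np.array(w,float)
    dy=(w[3]-b[3]+180)%360-180
    if n is None:n=int(np.ceil(max(np.linalg.norm(w[:3]-b[:3])/40,abs(dy)/7.5,1)/5))
    for i in range(n):
        f=lambda k:np.r_[b[:3]+(w-b)[:3]*k,b[3]+dy*k,w[4]]
        call(f(i/n),[f((i+(j+1)/5)/n) for j in range(5)])
    return w
E
python3 - <<'E'
from plan import *
b=cur(8.5)
k=[668.6,112.6]
b=goto(b,[*k,200,80.6,8.5])
b=goto(b,[*k,106,80.6,8.5])
E
```

```text
0 0 -0.009 -1.33 2.95 -0.02 8.5; 0 0 -0.018 -2.66 5.90 -0.03 8.5; 0 0 -0.028 -3.99 8.85 -0.05 8.5; 0 0 -0.037 -5.31 11.80 -0.07 8.5; 0 0 -0.046 -6.64 14.75 -0.09 8.5
0 0 -0.009 -1.46 2.88 -0.02 8.5; 0 0 -0.018 -2.93 5.77 -0.03 8.5; 0 0 -0.028 -4.39 8.65 -0.05 8.5; 0 0 -0.037 -5.85 11.54 -0.07 8.5; 0 0 -0.046 -7.32 14.42 -0.09 8.5
0 0 -0.009 -1.59 2.81 -0.02 8.5; 0 0 -0.018 -3.19 5.63 -0.03 8.5; 0 0 -0.028 -4.78 8.44 -0.05 8.5; 0 0 -0.037 -6.38 11.26 -0.07 8.5; 0 0 -0.046 -7.97 14.07 -0.09 8.5
0 0 -0.009 -1.72 2.74 -0.02 8.5; 0 0 -0.018 -3.45 5.48 -0.03 8.5; 0 0 -0.028 -5.17 8.21 -0.05 8.5; 0 0 -0.037 -6.89 10.95 -0.07 8.5; 0 0 -0.046 -8.62 13.69 -0.09 8.5
0 0 -0.000 0.00 0.00 1.88 8.5; 0 0 -0.000 0.00 0.00 3.76 8.5; 0 0 -0.000 0.00 0.00 5.64 8.5; 0 0 -0.000 0.00 0.00 7.52 8.5; 0 0 -0.000 0.00 0.00 9.40 8.5
```

Call:
apply_moves(targets="0 0 -0.01 -1.3 3 0 8.5; 0 0 -0.02 -2.7 5.9 0 8.5; 0 0 -0.03 -4 8.9 0 8.5; 0 0 -0.04 -5.3 11.8 0 8.5; 0 0 -0.046 -6.64 14.75 -0.1 8.5")

```text
time: 3.4
tool_pos: [321.7, 450.1, 197.4]
tcp_rot: [180.0, 0.0, 72.7]
ft_force: [1.0, 0.1, 0.4]
finger_gap: 85.3
```

Call:
apply_moves(targets="0 0 -0.01 -1.5 2.9 0 8.5; 0 0 -0.02 -2.9 5.8 0 8.5; 0 0 -0.03 -4.4 8.7 0 8.5; 0 0 -0.04 -5.9 11.5 0 8.5; 0 0 -0.046 -7.32 14.42 -0.1 8.5")

```text
time: 3.9
tool_pos: [437.5, 337.1, 198.5]
tcp_rot: [-180.0, -0.0, 75.3]
ft_force: [-0.2, 0.6, -0.9]
finger_gap: 84.7
```

Call:
apply_moves(targets="0 0 -0.01 -1.6 2.8 0 8.5; 0 0 -0.02 -3.2 5.6 0 8.5; 0 0 -0.03 -4.8 8.4 0 8.5; 0 0 -0.04 -6.4 11.3 0 8.5; 0 0 -0.046 -7.97 14.07 -0.1 8.5")

```text
time: 4.4
tool_pos: [553.5, 224.2, 199.4]
tcp_rot: [-180.0, 0.0, 77.9]
ft_force: [0.5, 0.8, 0.7]
finger_gap: 85.2
```

Call:
apply_moves(targets="0 0 -0.01 -1.7 2.7 0 8.5; 0 0 -0.02 -3.5 5.5 0 8.5; 0 0 -0.03 -5.2 8.2 0 8.5; 0 0 -0.04 -6.9 11 0 8.5; 0 0 -0.046 -8.62 13.69 -0.1 8.5")

```text
time: 4.9
tool_pos: [669.3, 111.4, 200.2]
tcp_rot: [-180.0, 0.0, 80.6]
ft_force: [-0.2, 0.2, 1.0]
finger_gap: 84.8
```

Run:
```python
from h import *
from plan import *
b=cur(8.5);print(b)
out=[]
for c in('top','scene'):
    im=snap(c,c+'2');im=cv2.resize(im[:,:,::-1],None,fx=3,fy=3)
    q=[int(3*v) for v in proj(c,(660,90,130))[::-1]];out.append(im[q[1]-250:q[1]+250,q[0]-200:q[0]+200])
    for r in place_of(c,'cover_knob'):print(c,r,at_z(c,r['at'],121))
cv2.imwrite('pics/k.png',np.hstack(out))
```

```text
[np.float64(669.2653190294743), np.float64(111.35789241781708), np.float64(200.20980148766648), np.float64(80.57395777261941), 8.5]
top {'at': [190.8, 260.4], 'confidence': 0.79} [672.58034984 117.12564543 121.        ]
scene {'at': [251.9, 393.6], 'confidence': 0.79} [661.65908213 111.32625297 121.        ]
scene {'at': [251.3, 227.8], 'confidence': 0.67} [ 589.51881005 -253.17136025  121.        ]
```

View pics/k.png

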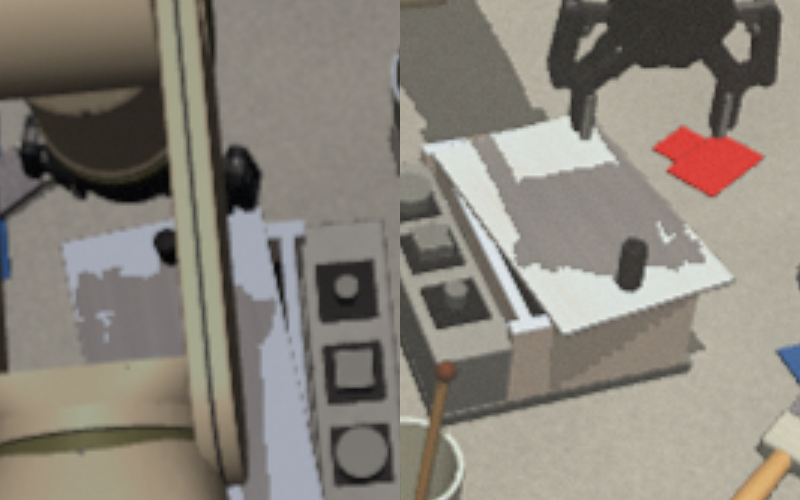

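The picture shows the open jaws hovering over the knob (crop scene (630,265)), and the knob is still near (668,113). I'll descend and compute the arc.

Call:
apply_moves(targets="0 0 0 0 0 1.9 8.5; 0 0 0 0 0 3.8 8.5; 0 0 0 0 0 5.6 8.5; 0 0 0 0 0 7.5 8.5; 0 0 0 0 0 9.4 8.5", force=20)

```text
time: 5.6
tool_pos: [667.6, 113.9, 106.1]
tcp_rot: [180.0, -0.0, 80.6]
ft_force: [-1.0, -0.1, 0.2]
finger_gap: 85.0
```

Call:
apply_moves(targets="0 0 0 0 0 0 2.7; 0 0 0 0 0 0 2.7; 0 0 0 0 0 0 2.7; 0 0 0 0 0 0 2.7; 0 0 0 0 0 0 2.7")

```text
time: 6.1
tool_pos: [669.1, 112.6, 107.8]
tcp_rot: [179.9, -0.0, 80.6]
ft_force: [0.1, -0.0, 0.5]
finger_gap: 27.3
```

```bash
cat > arc.py <<'E'
from plan import *
def arc(b,f0,f1,n,g=2.7,P=(465.5,146),r=204,off=90):
    ph=np.linspace(f0,f1,5*n+1)[1:]
    for i in range(n):
        rows=[[P[0]+r*np.cos(np.radians(p)),P[1]+r*np.sin(np.radians(p)),b[2],p+off,g] for p in ph[5*i:5*i+5]]
        call(b,rows);b=rows[-1]
    return b
E
python3 - <<'E'
from arc import *
s=sense();print(s['tool_pos'],s['finger_gap'],s['ft_force'])
b=cur(2.7)
b=arc(b,-9.4,80,4);print(b)
E
```

```text
[669.12807533 112.57689102 107.82613167] 27.263137301001485 [ 0.09166947 -0.008636    0.495954  ]
0 0 -0.079 1.56 -0.30 -0.00 2.7; 0 0 -0.157 3.14 -0.49 -0.00 2.7; 0 0 -0.235 4.70 -0.79 -0.00 2.7; 0 0 -0.313 6.23 -1.22 -0.00 2.7; 0 0 -0.391 7.73 -1.77 -0.00 2.7
0 0 -0.078 1.59 -0.06 -0.00 2.7; 0 0 -0.156 3.17 -0.25 -0.00 2.7; 0 0 -0.234 4.73 -0.56 -0.00 2.7; 0 0 -0.312 6.26 -0.99 -0.00 2.7; 0 0 -0.390 7.76 -1.53 -0.00 2.7
0 0 -0.078 1.59 -0.06 -0.00 2.7; 0 0 -0.156 3.17 -0.25 -0.00 2.7; 0 0 -0.234 4.73 -0.56 -0.00 2.7; 0 0 -0.312 6.26 -0.99 -0.00 2.7; 0 0 -0.390 7.76 -1.53 -0.00 2.7
0 0 -0.078 1.59 -0.06 -0.00 2.7; 0 0 -0.156 3.17 -0.25 -0.00 2.7; 0 0 -0.234 4.73 -0.56 -0.00 2.7; 0 0 -0.312 6.26 -0.99 -0.00 2.7; 0 0 -0.390 7.76 -1.53 -0.00 2.7
[np.float64(500.9242282440538), np.float64(346.9007816144904), np.float64(107.82613167047806), np.float64(170.0), 2.7]
```

Call:
apply_moves(targets="0 0 -0.08 1.6 -0.2 0 2.7; 0 0 -0.157 3.1 -0.4 0 2.7; 0 0 -0.235 4.7 -0.7 0 2.7; 0 0 -0.313 6.2 -1.2 0 2.7; 0 0 -0.391 7.73 -1.75 0 2.7")

```text
time: 6.6
tool_pos: [664.1, 192.1, 107.0]
tcp_rot: [180.0, 0.0, 103.1]
ft_force: [-0.0, -0.8, -1.0]
finger_gap: 26.8
```

Call:
apply_moves(targets="0 0 -0.078 1.59 -0.06 0 2.7; 0 0 -0.156 3.17 -0.25 0 2.7; 0 0 -0.234 4.73 -0.56 0 2.7; 0 0 -0.312 6.26 -0.99 0 2.7; 0 0 -0.39 7.76 -1.53 0 2.7")

```text
time: 7.1
tool_pos: [631.6, 264.4, 107.0]
tcp_rot: [180.0, 0.0, 125.5]
ft_force: [0.0, 0.6, -0.1]
finger_gap: 26.8
```

Call:
apply_moves(targets="0 0 -0.078 1.59 -0.06 0 2.7; 0 0 -0.156 3.17 -0.25 0 2.7; 0 0 -0.234 4.73 -0.56 0 2.7; 0 0 -0.312 6.26 -0.99 0 2.7; 0 0 -0.39 7.76 -1.53 0 2.7")

```text
time: 7.6
tool_pos: [574.1, 318.8, 107.1]
tcp_rot: [180.0, 0.0, 147.8]
ft_force: [-0.1, 0.7, 1.0]
finger_gap: 27.0
```

Call:
apply_moves(targets="0 0 -0.078 1.59 -0.06 0 2.7; 0 0 -0.156 3.17 -0.25 0 2.7; 0 0 -0.234 4.73 -0.56 0 2.7; 0 0 -0.312 6.26 -0.99 0 2.7; 0 0 -0.39 7.76 -1.53 0 2.7")

```text
time: 8.1
tool_pos: [500.2, 347.2, 107.1]
tcp_rot: [180.0, 0.0, 170.2]
ft_force: [-0.4, -0.3, 0.2]
finger_gap: 26.9
```

Run:
```python
from h import *
s=sense();print(s['tool_pos'],s['tcp_rot'],s['joint_pos'],s['ft_force'])
out=[]
for c in('top','scene'):
    im=snap(c,c+'3');im=cv2.resize(im[:,:,::-1],None,fx=2,fy=2)
    q=[int(2*v) for v in proj(c,(560,120,90))[::-1]];out.append(im[q[1]-250:q[1]+250,q[0]-200:q[0]+200])
    for r in place_of(c,'cover_knob'):print(c,r,at_z(c,r['at'],121))
    for j in '123':
        for r in place_of(c,f'jar{j}_mid')[:1]: print(c,j,r['confidence'],at_z(c,r['at'],33).round())
cv2.imwrite('pics/k3.png',np.hstack(out))
```

```text
[500.19373128 347.24046819 107.09767089] [1.79963234e+02 3.89422189e-02 1.70180289e+02] [ 2.99432317e+01  1.20285837e+01  8.96558152e+01  3.42535597e-03
  7.82621506e+01 -1.40237765e+02] [-0.40373061 -0.27259106  0.16756355]
top {'at': [192.4, 259.4], 'confidence': 0.58} [669.01666836 119.2881011  121.        ]
top {'at': [151.5, 347.7], 'confidence': 0.51} [759.33702865 -74.99351929 121.        ]
top 1 0.57 [ 604. -233.   33.]
top 2 0.84 [ 484. -259.   33.]
top 3 0.79 [ 522. -371.   33.]
scene {'at': [252.2, 394.2], 'confidence': 0.62} [662.86273845 112.33590002 121.        ]
scene {'at': [350.1, 245.4], 'confidence': 0.35} [ 858.54014943 -236.65352585  121.        ]
scene 1 0.7 [ 614. -242.   33.]
scene 3 0.68 [ 517. -365.   33.]
```

View pics/k3.png

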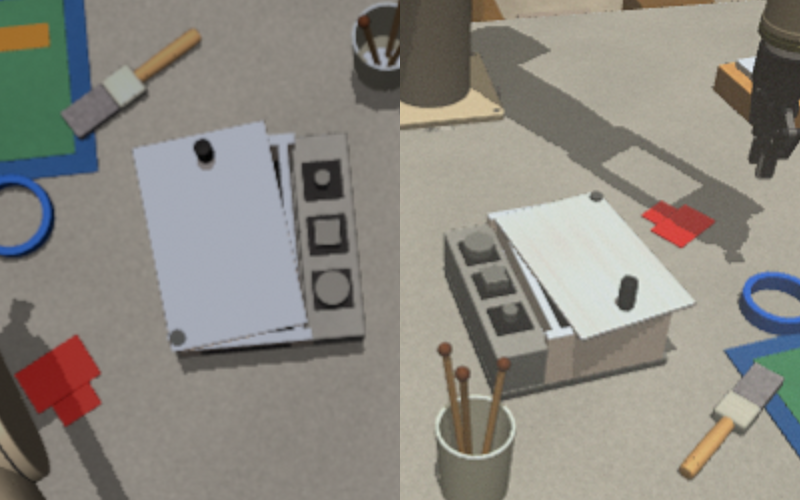

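The picture shows that the cover did not follow: the knob is still at top crop (204,150). I'll check where the fingertips really are against the projected TCP.

Run:
```python
from h import *
s=sense();t=s['tool_pos']
im=cv2.imread('pics/scene3.png');im=cv2.resize(im,None,fx=3,fy=3,interpolation=cv2.INTER_CUBIC)
f=lambda w:tuple(int(round(3*v+1)) for v in proj('scene',w)[::-1])
for dz,c in((0,(0,0,255)),(19,(0,255,0)),(73,(255,0,0))): cv2.drawMarker(im,f(t+[0,0,dz]),c,0,16,1)
a=f(t);A=im[a[1]-250:a[1]+150,a[0]-200:a[0]+200].copy()
im=cv2.imread('pics/scene2.png');im=cv2.resize(im,None,fx=3,fy=3,interpolation=cv2.INTER_CUBIC)
for dz,c in((0,(0,0,255)),(19,(0,255,0)),(73,(255,0,0))): cv2.drawMarker(im,f(np.array([669.2,111.4,200.2+dz])),c,0,16,1)
for z in(98,138): cv2.drawMarker(im,f((668.6,112.6,z)),(255,0,255),0,16,1)
a=f((669,111,170));B=im[a[1]-200:a[1]+200,a[0]-200:a[0]+200].copy()
h=min(A.shape[0],B.shape[0]);cv2.imwrite('pics/chk.png',np.hstack([A[-h:],B[-h:]]))
```

```text
(no output)
```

View pics/chk.png

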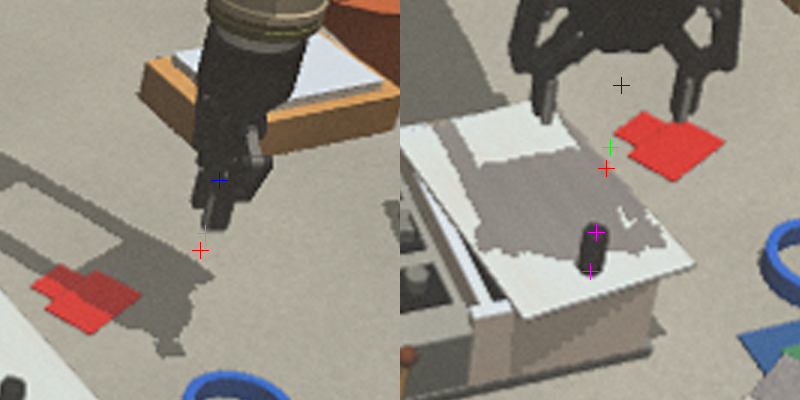

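Run:
```python
from h import *
q=[int(3*v) for v in proj('top',(660,90,130))[::-1]]
a=[int(round(3*v+1)) for v in proj('scene',(669,111,170))[::-1]]
S=lambda x,y:[(y+a[1]-200-1)/3,(x+a[0]-200-1)/3]
T=lambda x,y:[(y+q[1]-250-1)/3,(x+q[0]-200-1)/3]
for t in((240,208),(243,195),(238,212)):print(tri(S(145,122),T(*t)))
x=np.array([np.cos(np.radians(80.6)),np.sin(np.radians(80.6)),0])
for z in(200,213,240):
  for sg in(-42,42):
    w=np.array([669.2,111.4,z])+sg*x
    p=np.array(proj('top',w))*3;p2=np.array(proj('scene',w))*3
    print(z,sg,'topcrop',p[::-1]-q+[200,250],'scenecrop',p2[::-1]-a+[200,200])
s=sense();print(s['joint_pos'])
```

```text
(array([663.27177602,  58.39533515, 244.13034097]), np.float64(9.126146309682676))
(array([670.41120475,  55.77751921, 249.96939579]), np.float64(8.635556936892279))
(array([660.99019602,  59.59652703, 242.23237778]), np.float64(8.597042208279335))
200 -42 topcrop [220.19347038 223.28069756] scenecrop [146.34609283 168.07350487]
200 42 topcrop [ 99.3717133  205.08205062] scenecrop [263.76405412 166.29666783]
213 -42 topcrop [218.653946   218.48187983] scenecrop [148.27003543 153.82477815]
213 42 topcrop [ 96.56488158 200.09949794] scenecrop [266.74157777 152.09037725]
240 -42 topcrop [215.3504791  208.18508219] scenecrop [152.38162945 123.38909626]
240 42 topcrop [ 90.54215478 189.40875876] scenecrop [273.10449965 121.74829547]
[ 2.98545906e+01  1.21569442e+01  8.95804845e+01 -2.11940169e-03
  7.82639969e+01 -1.40070711e+02]
```

The fingertips really sit about 28 mm above the reported TCP, so they passed over the knob. Laterally they agree. I'll go back over the knob and straddle it lower, at TCP z≈85.

Run:
```python
from arc import *
b=cur(8.5)
b=goto(b,[668.6,112.6,150,80.6,8.5]);print()
b=goto(b,[668.6,112.6,85,80.6,8.5])
```

```text
0 0 0.104 -1.37 -1.34 -0.29 8.5; 0 0 0.208 -2.75 -2.68 -0.58 8.5; 0 0 0.312 -4.12 -4.02 -0.87 8.5; 0 0 0.416 -5.49 -5.36 -1.16 8.5; 0 0 0.520 -6.87 -6.70 -1.45 8.5
0 0 0.104 -1.86 -0.48 -0.29 8.5; 0 0 0.208 -3.71 -0.96 -0.58 8.5; 0 0 0.312 -5.57 -1.44 -0.87 8.5; 0 0 0.416 -7.43 -1.93 -1.16 8.5; 0 0 0.520 -9.29 -2.41 -1.45 8.5
0 0 0.104 -1.85 0.50 -0.29 8.5; 0 0 0.208 -3.70 1.01 -0.58 8.5; 0 0 0.312 -5.55 1.51 -0.87 8.5; 0 0 0.416 -7.40 2.02 -1.16 8.5; 0 0 0.520 -9.26 2.52 -1.45 8.5

0 0 -0.000 0.00 0.00 1.30 8.5; 0 0 -0.000 0.00 0.00 2.60 8.5; 0 0 -0.000 0.00 0.00 3.90 8.5; 0 0 -0.000 0.00 0.00 5.20 8.5; 0 0 -0.000 0.00 0.00 6.50 8.5
```

Call:
apply_moves(targets="0 0 0.1 -1.4 -1.3 -0.6 8.5; 0 0 0.2 -2.7 -2.7 -1.2 8.5; 0 0 0.31 -4.1 -4 -1.5 8.5; 0 0 0.416 -5.5 -5.4 -1.5 8.5; 0 0 0.52 -6.87 -6.7 -1.5 8.5")

```text
time: 9.1
tool_pos: [557.3, 268.1, 121.7]
tcp_rot: [180.0, 0.0, 139.9]
ft_force: [0.1, 0.0, -0.6]
finger_gap: 84.7
```

Call:
apply_moves(targets="0 0 0.104 -1.9 -0.5 -0.3 8.5; 0 0 0.208 -3.7 -1 -0.6 8.5; 0 0 0.312 -5.6 -1.4 -0.9 8.5; 0 0 0.416 -7.4 -1.9 -1.2 8.5; 0 0 0.52 -9.29 -2.41 -1.4 8.5")

```text
time: 9.6
tool_pos: [613.1, 190.1, 135.6]
tcp_rot: [180.0, 0.0, 110.1]
ft_force: [-0.5, -0.1, -0.4]
finger_gap: 84.9
```

Call:
apply_moves(targets="0 0 0.104 -1.9 0.5 -0.3 8.5; 0 0 0.208 -3.7 1 -0.6 8.5; 0 0 0.312 -5.6 1.5 -0.9 8.5; 0 0 0.416 -7.4 2 -1.2 8.5; 0 0 0.52 -9.26 2.52 -1.4 8.5")

```text
time: 10.1
tool_pos: [669.0, 112.0, 149.6]
tcp_rot: [180.0, -0.0, 80.3]
ft_force: [0.1, 0.2, -0.3]
finger_gap: 84.6
```

Call:
apply_moves(targets="0 0 0 0 0 1.3 8.5; 0 0 0 0 0 2.6 8.5; 0 0 0 0 0 3.9 8.5; 0 0 0 0 0 5.2 8.5; 0 0 0 0 0 6.5 8.5")

```text
time: 10.6
tool_pos: [667.5, 113.6, 82.6]
tcp_rot: [-179.9, 0.0, 80.7]
ft_force: [-0.3, 0.4, 0.0]
finger_gap: 85.3
```

Call:
apply_moves(targets="0 0 0 0 0 0 1.5; 0 0 0 0 0 0 1.5; 0 0 0 0 0 0 1.5; 0 0 0 0 0 0 1.5; 0 0 0 0 0 0 1.5", force=20)

```text
time: 11.1
tool_pos: [669.1, 113.0, 85.7]
tcp_rot: [179.9, -0.0, 80.6]
ft_force: [0.4, -0.1, 1.4]
finger_gap: 19.0
```

Call:
apply_moves(targets="0 0 -0.08 1.6 -0.2 0 2.3; 0 0 -0.157 3.1 -0.4 0 2.3; 0 0 -0.235 4.7 -0.7 0 2.3; 0 0 -0.313 6.2 -1.2 0 2.3; 0 0 -0.391 7.73 -1.75 0 2.3")

```text
time: 11.6
tool_pos: [664.1, 192.4, 85.0]
tcp_rot: [179.9, 0.0, 103.2]
ft_force: [-0.3, -0.3, 0.3]
finger_gap: 22.8
```

Call:
apply_moves(targets="0 0 -0.078 1.59 -0.06 0 2.3; 0 0 -0.156 3.17 -0.25 0 2.3; 0 0 -0.234 4.73 -0.56 0 2.3; 0 0 -0.312 6.26 -0.99 0 2.3; 0 0 -0.39 7.76 -1.53 0 2.3")

```text
time: 12.1
tool_pos: [631.4, 264.6, 84.9]
tcp_rot: [180.0, 0.0, 125.5]
ft_force: [0.5, -1.9, -0.3]
finger_gap: 23.2
```

Call:
apply_moves(targets="0 0 -0.078 1.59 -0.06 0 2.3; 0 0 -0.156 3.17 -0.25 0 2.3; 0 0 -0.234 4.73 -0.56 0 2.3; 0 0 -0.312 6.26 -0.99 0 2.3; 0 0 -0.39 7.76 -1.53 0 2.3")

```text
time: 12.6
tool_pos: [573.8, 319.0, 84.9]
tcp_rot: [180.0, 0.0, 147.9]
ft_force: [0.3, -1.0, 0.2]
finger_gap: 23.0
```

Call:
apply_moves(targets="0 0 -0.078 1.59 -0.06 0 2.3; 0 0 -0.156 3.17 -0.25 0 2.3; 0 0 -0.234 4.73 -0.56 0 2.3; 0 0 -0.312 6.26 -0.99 0 2.3; 0 0 -0.39 7.76 -1.53 0 2.3")

```text
time: 13.1
tool_pos: [500.0, 347.5, 85.0]
tcp_rot: [180.0, 0.1, 170.2]
ft_force: [1.1, -0.9, -0.1]
finger_gap: 23.0
```

Run:
```python
from h import *
s=sense();t=s['tool_pos'];print(t,s['tcp_rot'],s['ft_force'],s['finger_gap'])
out=[]
for c in('top','scene'):
    im=snap(c,c+'4');im=cv2.resize(im[:,:,::-1],None,fx=2,fy=2).copy()
    for w in(t,t+[0,0,25]): cv2.drawMarker(im,tuple(int(2*v) for v in proj(c,w)[::-1]),(0,0,255),0,14,1)
    for x in(-64,0,64):
        cv2.drawMarker(im,tuple(int(2*v) for v in proj(c,(572.7+x,82.8+.08*x,15))[::-1]),(0,255,0),0,14,1)
    q=[int(2*v) for v in proj(c,(560,150,90))[::-1]];out.append(im[q[1]-250:q[1]+250,q[0]-200:q[0]+200])
    for j in '123':
        for r in place_of(c,f'jar{j}_mid')[:1]: print(c,j,r['confidence'],at_z(c,r['at'],33).round())
    for r in place_of(c,'chamber'): print(r,at_z(c,r['at'],15))
cv2.imwrite('pics/k4.png',np.hstack(out))
```

```text
[499.97053915 347.51337013  84.98141597] [1.79968059e+02 5.29482746e-02 1.70241891e+02] [ 1.11434407 -0.88280708 -0.05860776] 23.02252480546937
top 1 0.61 [ 603. -231.   33.]
top 2 0.56 [ 482. -269.   33.]
top 3 0.88 [ 519. -364.   33.]
{'at': [243.8, 279.0], 'confidence': 0.95} [571.616555    84.77465654  15.        ]
{'at': [235.4, 323.8], 'confidence': 0.74} [590.38834874 -19.96947944  15.        ]
scene 1 0.62 [515.  -4.  33.]
scene 2 0.68 [ 491. -261.   33.]
scene 3 0.73 [ 526. -359.   33.]
{'at': [260.7, 362.9], 'confidence': 0.8} [571.8769492   73.77906075  15.        ]
```

View pics/k4.png

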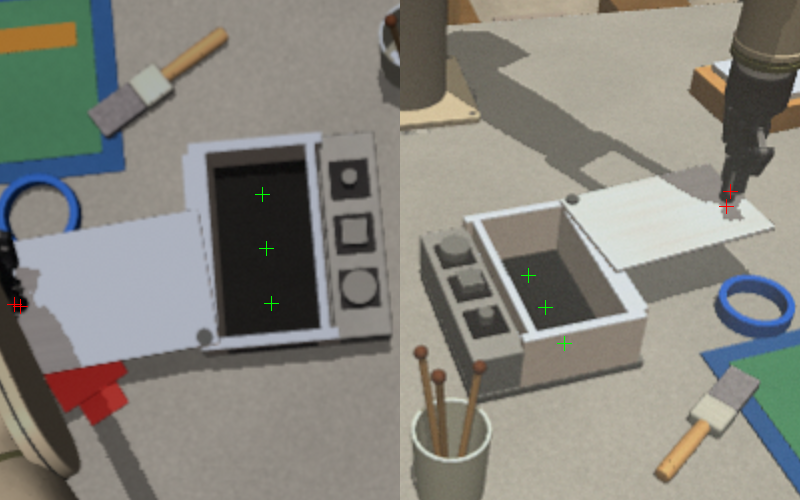

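The picture shows the cover swung aside (about 1.65 rad) with the chamber fully open, and the green placing targets lie inside the floor. Now for the jars.

Run:
```python
from plan import *
b=cur(4.0)
b=goto(b,[500,347.5,200,170,4]);print()
b=goto(b,[604,-235,200,94.6,8.5]);print()
b=goto(b,[604,-235,100,94.6,8.5])
```

```text
0 0 -0.000 0.02 0.01 -2.31 4.0; 0 0 -0.000 0.03 0.02 -4.62 4.0; 0 0 -0.000 0.05 0.03 -6.93 4.0; 0 0 -0.000 0.07 0.04 -9.24 4.0; 0 0 -0.000 0.08 0.05 -11.55 4.0

0 0 0.088 -1.36 -3.70 -0.00 8.5; 0 0 0.175 -2.71 -7.41 -0.00 8.5; 0 0 0.263 -4.07 -11.11 -0.00 8.5; 0 0 0.351 -5.43 -14.82 -0.00 8.5; 0 0 0.439 -6.79 -18.52 -0.00 8.5
0 0 0.088 -2.80 -2.78 -0.00 8.5; 0 0 0.175 -5.60 -5.55 -0.00 8.5; 0 0 0.263 -8.41 -8.33 -0.00 8.5; 0 0 0.351 -11.21 -11.11 -0.00 8.5; 0 0 0.439 -14.01 -13.88 -0.00 8.5
0 0 0.088 -3.72 -1.32 -0.00 8.5; 0 0 0.175 -7.43 -2.65 -0.00 8.5; 0 0 0.263 -11.15 -3.97 -0.00 8.5; 0 0 0.351 -14.86 -5.30 -0.00 8.5; 0 0 0.439 -18.58 -6.62 -0.00 8.5

0 0 -0.000 0.00 0.00 2.00 8.5; 0 0 -0.000 0.00 0.00 4.00 8.5; 0 0 -0.000 0.00 0.00 6.00 8.5; 0 0 -0.000 0.00 0.00 8.00 8.5; 0 0 -0.000 0.00 0.00 10.00 8.5
```

Call:
apply_moves(targets="0 0 0 0 0 0 4; 0 0 0 0 0 -2.5 4; 0 0 0 0 0 -5.5 4; 0 0 0 0 0 -8.5 4; 0 0 0 0 0 -11.5 4")

```text
time: 14.1
tool_pos: [500.2, 347.0, 200.6]
tcp_rot: [-180.0, -0.0, 170.0]
ft_force: [0.4, 0.4, 0.2]
finger_gap: 40.0
```

Call:
apply_moves(targets="0 0 0.09 -1.4 -3.7 0 8.5; 0 0 0.175 -2.7 -7.4 0 8.5; 0 0 0.263 -4.1 -11.1 0 8.5; 0 0 0.351 -5.4 -14.8 0 8.5; 0 0 0.439 -6.79 -18.52 0 8.5")

```text
time: 14.6
tool_pos: [535.2, 151.5, 199.6]
tcp_rot: [180.0, 0.0, 144.7]
ft_force: [0.5, 0.3, 0.6]
finger_gap: 84.7
```

Call:
apply_moves(targets="0 0 0.09 -2.8 -2.8 0 8.5; 0 0 0.175 -5.6 -5.6 0 8.5; 0 0 0.263 -8.4 -8.3 0 8.5; 0 0 0.351 -11.2 -11.1 0 8.5; 0 0 0.439 -14 -13.9 0 8.5")

```text
time: 15.1
tool_pos: [569.8, -43.0, 199.6]
tcp_rot: [180.0, 0.0, 119.5]
ft_force: [-0.9, 0.3, 0.1]
finger_gap: 85.2
```

Call:
apply_moves(targets="0 0 0.09 -3.7 -1.3 0 8.5; 0 0 0.175 -7.4 -2.7 0 8.5; 0 0 0.263 -11.2 -4 0 8.5; 0 0 0.351 -14.9 -5.3 0 8.5; 0 0 0.439 -18.6 -6.6 0 8.5")

```text
time: 15.6
tool_pos: [604.7, -237.4, 199.5]
tcp_rot: [180.0, 0.0, 94.4]
ft_force: [0.9, 0.8, 0.5]
finger_gap: 85.1
```

```bash
cat > look.py <<'E'
from h import *
import sys
from plan import *
def jars(which='123'):
    for c in('top','scene'):
        snapshot(c)
        for j in which:
            for r in place_of(c,f'jar{j}_mid')[:2]: print(c,j,round(r['confidence'],2),at_z(c,r['at'],33).round())
s=sense();print(s['tool_pos'].round(1),s['tcp_rot'].round(1),s['finger_gap'].round(1),s['joint_pos'].round())
if len(sys.argv)>1: jars(sys.argv[1])
E
python3 look.py 123
```

```text
Traceback (most recent call last):
  File "look.py", line 9, in <module>
    s=sense();print(s['tool_pos'].round(1),s['tcp_rot'].round(1),s['finger_gap'].round(1),s['joint_pos'].round())
                                                                 ^^^^^^^^^^^^^^^^^^^^^
AttributeError: 'float' object has no attribute 'round'
```

```bash
sed -i "s/s\['finger_gap'\].round(1)/round(s['finger_gap'],1)/" look.py; python3 look.py 123
```

```text
[ 604.7 -237.4  199.5] [180.    0.   94.4] 85.1 [ -26.   15.   76.   -0.   89. -120.]
top 1 0.79 [ 610. -232.   33.]
top 2 0.57 [ 488. -259.   33.]
top 3 0.59 [ 532. -367.   33.]
scene 1 0.88 [ 605. -239.   33.]
scene 2 0.68 [ 497. -260.   33.]
scene 3 0.97 [ 526. -372.   33.]
scene 3 0.37 [644. 322.  33.]
```

Call:
apply_moves(targets="0 0 0 0 0 3 8.5; 0 0 0 0 0 6 8.5; 0 0 0 0 0 9 8.5; 0 0 0 0 0 12 8.5; 0 0 0 0 0 14.5 8.5")

```text
time: 16.5
tool_pos: [604.3, -233.9, 53.0]
tcp_rot: [-180.0, -0.0, 94.7]
ft_force: [0.2, -0.3, 0.6]
finger_gap: 85.0
```

Call:
apply_moves(targets="0 0 0 0 0 1 8.5; 0 0 0 0 0 2 8.5; 0 0 0 0 0 3 8.5; 0 0 0 0 0 4 8.5; 0 0 0 0 0 5 8.5")

```text
time: 17.0
tool_pos: [605.4, -235.7, 4.8]
tcp_rot: [179.9, 0.0, 94.6]
ft_force: [0.3, -0.5, 0.1]
finger_gap: 84.9
```

Run:
```python
from h import *
s=sense();t=s['tool_pos'];print(t,s['tcp_rot'],s['ft_force'],s['finger_gap'])
out=[]
for c in('top','scene'):
    im=snap(c,c+'5');im=cv2.resize(im[:,:,::-1],None,fx=3,fy=3).copy()
    for w in(t,t+[0,0,25]): cv2.drawMarker(im,tuple(int(3*v) for v in proj(c,w)[::-1]),(0,0,255),0,14,1)
    q=[int(3*v) for v in proj(c,(604,-235,60))[::-1]];out.append(im[q[1]-250:q[1]+250,q[0]-200:q[0]+200])
cv2.imwrite('pics/k5.png',np.hstack(out))
```

```text
[ 605.3923041  -235.73028099    4.80046018] [1.79916961e+02 4.93149673e-02 9.46002797e+01] [ 0.30989831 -0.48226797  0.06496312] 84.87642015612853
```

View pics/k5.png

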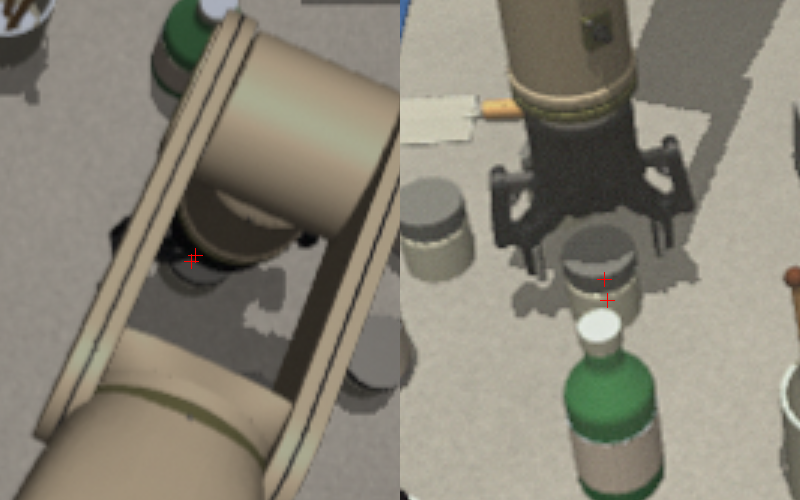

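The picture shows the jaws astride jar 1 (scene crop (600,265)), with the tips at about lid-bottom height. I'll close and lift.

Call:
apply_moves(targets="0 0 0 0 0 0.3 5; 0 0 0 0 0 0.3 5; 0 0 0 0 0 0.3 5; 0 0 0 0 0 0.3 5; 0 0 0 0 0 0.3 5", force=40)

```text
time: 17.6
tool_pos: [605.0, -235.7, 2.0]
tcp_rot: [180.0, 0.0, 94.6]
ft_force: [0.5, 0.4, 0.9]
finger_gap: 55.0
```

Call:
apply_moves(targets="0 0 0 0 0 0 5; 0 0 0 0 0 -2 5; 0 0 0 0 0 -5 5; 0 0 0 0 0 -9 5; 0 0 0 0 0 -13 5")

```text
time: 18.1
tool_pos: [603.6, -234.9, 131.5]
tcp_rot: [-179.9, -0.1, 94.6]
ft_force: [0.7, -0.2, -2.0]
finger_gap: 54.8
```

Run:
```python
from plan import *
s=sense();print(s['tool_pos'],s['finger_gap'],s['ft_force'])
b=[605,-235.5,132,94.6,5]
t=(572.7+64*.997,82.8+64*.08);print(t)
b=goto(b,[*t,142,94.6,5])
b=goto(b,[*t,20,94.6,5])
```

```text
[ 603.57015797 -234.8899449   131.50287252] 54.7942380162968 [ 0.70717404 -0.22265955 -2.02565735]
(636.508, 87.92)
0 0 -0.000 3.20 0.57 -0.10 5.0; 0 0 -0.000 6.40 1.15 -0.20 5.0; 0 0 -0.000 9.60 1.72 -0.30 5.0; 0 0 -0.000 12.79 2.29 -0.40 5.0; 0 0 -0.000 15.99 2.87 -0.50 5.0
0 0 -0.000 3.20 0.57 -0.10 5.0; 0 0 -0.000 6.40 1.15 -0.20 5.0; 0 0 -0.000 9.60 1.72 -0.30 5.0; 0 0 -0.000 12.79 2.29 -0.40 5.0; 0 0 -0.000 15.99 2.87 -0.50 5.0
0 0 -0.000 0.00 0.00 2.44 5.0; 0 0 -0.000 0.00 0.00 4.88 5.0; 0 0 -0.000 0.00 0.00 7.32 5.0; 0 0 -0.000 0.00 0.00 9.76 5.0; 0 0 -0.000 0.00 0.00 12.20 5.0
```

Call:
apply_moves(targets="0 0 0 3.2 0.6 -0.2 5; 0 0 0 6.4 1.2 -0.4 5; 0 0 0 9.6 1.7 -0.5 5; 0 0 0 12.8 2.3 -0.5 5; 0 0 0 16 2.9 -0.5 5")

```text
time: 18.6
tool_pos: [620.2, -72.3, 136.0]
tcp_rot: [-179.9, -0.0, 94.6]
ft_force: [0.2, -0.3, -1.6]
finger_gap: 55.0
```

Call:
apply_moves(targets="0 0 0 3.2 0.6 -0.1 5; 0 0 0 6.4 1.2 -0.2 5; 0 0 0 9.6 1.7 -0.3 5; 0 0 0 12.8 2.3 -0.4 5; 0 0 0 16 2.87 -0.5 5")

```text
time: 19.1
tool_pos: [635.9, 89.5, 140.9]
tcp_rot: [-179.9, -0.0, 94.6]
ft_force: [0.3, -0.0, -1.2]
finger_gap: 54.9
```

Call:
apply_moves(targets="0 0 0 0 0 0 5; 0 0 0 0 0 0.5 5; 0 0 0 0 0 1 5; 0 0 0 0 0 2 5; 0 0 0 0 0 3 5")

```text
time: 19.6
tool_pos: [636.3, 87.1, 110.3]
tcp_rot: [-180.0, 0.0, 94.5]
ft_force: [0.7, -0.8, -2.0]
finger_gap: 54.7
```

Run:
```python
from h import *
s=sense();t=s['tool_pos'];print(t,s['tcp_rot'],s['ft_force'],s['finger_gap'])
out=[]
for c in('top','scene'):
    im=snap(c,c+'6');im=cv2.resize(im[:,:,::-1],None,fx=3,fy=3).copy()
    q=[int(3*v) for v in proj(c,(604,85,100))[::-1]];out.append(im[q[1]-250:q[1]+250,q[0]-200:q[0]+200])
cv2.imwrite('pics/k6.png',np.hstack(out))
```

```text
[636.30818616  87.09457518 110.27485286] [-1.79968285e+02  4.20725716e-03  9.45127767e+01] [ 0.74058804 -0.77967133 -2.01283432] 54.68890824218701
```

View pics/k6.png

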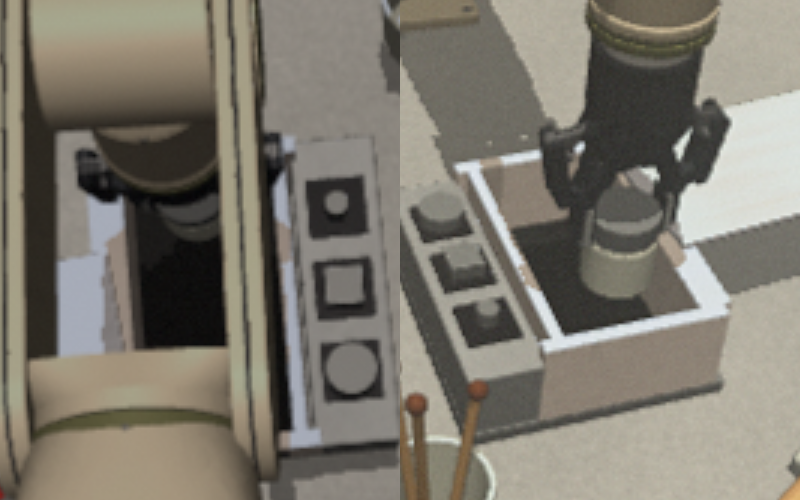

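The picture shows jar 1 upright in the jaws, centred over the far slot of the chamber (scene crop (620,255)). I'll lower it.

Call:
apply_moves(targets="0 0 0 0 0 1.5 5; 0 0 0 0 0 3 5; 0 0 0 0 0 4.5 5; 0 0 0 0 0 6 5; 0 0 0 0 0 7.5 5")

```text
time: 20.2
tool_pos: [636.0, 88.2, 34.6]
tcp_rot: [-179.9, -0.0, 94.6]
ft_force: [-0.3, -0.3, -2.1]
finger_gap: 55.1
```

Call:
apply_moves(targets="0 0 0 0 0 0.4 5; 0 0 0 0 0 0.8 5; 0 0 0 0 0 1.2 5; 0 0 0 0 0 1.6 5; 0 0 0 0 0 1.8 5")

```text
time: 20.7
tool_pos: [636.8, 88.2, 18.6]
tcp_rot: [180.0, 0.0, 94.6]
ft_force: [-0.3, -0.4, -2.0]
finger_gap: 54.4
```

Call:
apply_moves(targets="0 0 0 0 0 0 5; 0 0 0 0 0 0 6.6; 0 0 0 0 0 0 6.6; 0 0 0 0 0 0 6.6; 0 0 0 0 0 0 6.6")

```text
time: 21.2
tool_pos: [636.9, 88.2, 18.9]
tcp_rot: [180.0, 0.0, 94.6]
ft_force: [-0.4, 0.8, 0.2]
finger_gap: 65.8
```

Call:
apply_moves(targets="0 0 0 0 0 -1.5 6.6; 0 0 0 0 0 -4 6.6; 0 0 0 0 0 -8 6.6; 0 0 0 0 0 -12 6.6; 0 0 0 0 0 -16 6.6")

```text
time: 21.7
tool_pos: [636.5, 88.2, 181.5]
tcp_rot: [179.9, -0.0, 94.6]
ft_force: [-0.1, -1.1, 0.1]
finger_gap: 65.9
```

```bash
python3 - <<'E'
from plan import *
b=cur(8.5);print(b)
b=goto(b,[490,-262,180,94.6,8.5]);print()
E
python3 look.py 23
```

```text
[np.float64(636.4540544663485), np.float64(88.18032521566188), np.float64(181.48705340329644), np.float64(94.59766152888595), 8.5]
0 0 -0.000 -3.37 -1.74 0.01 8.5; 0 0 -0.000 -6.75 -3.48 0.03 8.5; 0 0 -0.000 -10.12 -5.22 0.04 8.5; 0 0 -0.000 -13.49 -6.96 0.06 8.5; 0 0 -0.000 -16.87 -8.70 0.07 8.5
0 0 -0.000 -3.37 -1.74 0.01 8.5; 0 0 -0.000 -6.75 -3.48 0.03 8.5; 0 0 -0.000 -10.12 -5.22 0.04 8.5; 0 0 -0.000 -13.49 -6.96 0.06 8.5; 0 0 -0.000 -16.87 -8.70 0.07 8.5

[636.5  88.2 181.5] [179.9  -0.   94.6] 65.9 [  3.  14.  79.   0.  87. -91.]
top 2 0.83 [ 483. -264.   33.]
top 3 0.81 [ 533. -373.   33.]
scene 2 0.78 [ 494. -264.   33.]
scene 2 0.73 [441.  -1.  33.]
scene 3 0.9 [ 528. -365.   33.]
```

Call:
apply_moves(targets="0 0 0 -3.4 -1.7 0 8.5; 0 0 0 -6.7 -3.5 0 8.5; 0 0 0 -10.1 -5.2 0 8.5; 0 0 0 -13.5 -7 0 8.5; 0 0 0 -16.9 -8.8 0 8.5")

```text
time: 22.5
tool_pos: [560.3, -88.2, 176.5]
tcp_rot: [-179.8, -0.1, 94.6]
ft_force: [1.0, -0.6, -1.2]
finger_gap: 85.0
```

Call:
apply_moves(targets="0 0 0 -3.4 -1.7 0 8.5; 0 0 0 -6.7 -3.5 0 8.5; 0 0 0 -10.1 -5.2 0 8.5; 0 0 0 -13.5 -7 0 8.5; 0 0 0 -16.9 -8.8 0 8.5")

```text
time: 23.0
tool_pos: [486.3, -263.4, 176.6]
tcp_rot: [-179.9, -0.1, 94.6]
ft_force: [0.3, -0.1, -0.4]
finger_gap: 84.7
```

Call:
apply_moves(targets="0 0 0 0 0 2 8.5; 0 0 0 0 0 4 8.5; 0 0 0 0 0 6 8.5; 0 0 0 0 0 7 8.5; 0 0 0 0 0 8 8.5")

```text
time: 23.5
tool_pos: [487.3, -262.2, 96.7]
tcp_rot: [-179.9, -0.1, 94.6]
ft_force: [-0.7, -0.2, 0.7]
finger_gap: 85.0
```

```bash
python3 look.py 23
```

```text
[ 487.3 -262.2   96.7] [-1.799e+02 -1.000e-01  9.460e+01] 85.0 [ -34.    4.   99.   -0.   77. -128.]
top 2 0.88 [ 444. -242.   33.]
top 2 0.32 [569.  81.  33.]
scene 2 0.87 [ 459. -241.   33.]
scene 3 0.68 [ 523. -366.   33.]
scene 3 0.63 [ 380. -317.   33.]
```

Both cameras now place jar 2 near (451,-241), so it seems to have been knocked aside. I'll look.

Run:
```python
from h import *
out=[]
for c in('top','scene'):
    im=snap(c,c+'7');im=cv2.resize(im[:,:,::-1],None,fx=3,fy=3).copy()
    for w,k in(((451,-241,66),(0,0,255)),((487,-262,66),(0,255,0))): cv2.drawMarker(im,tuple(int(3*v) for v in proj(c,w)[::-1]),k,0,14,1)
    q=[int(3*v) for v in proj(c,(490,-265,60))[::-1]];out.append(im[q[1]-250:q[1]+250,q[0]-200:q[0]+200])
    for r in place_of(c,f'jar2_mid')[:2]+recognise(c,'jar2_mid')[:2]: print(c,round(r['confidence'],2),at_z(c,r['at'],33).round())
cv2.imwrite('pics/k7.png',np.hstack(out))
```

```text
top 0.61 [ 441. -239.   33.]
top 0.86 [ 438. -253.   33.]
scene 0.88 [ 444. -250.   33.]
scene 0.82 [ 458. -243.   33.]
```

View pics/k7.png

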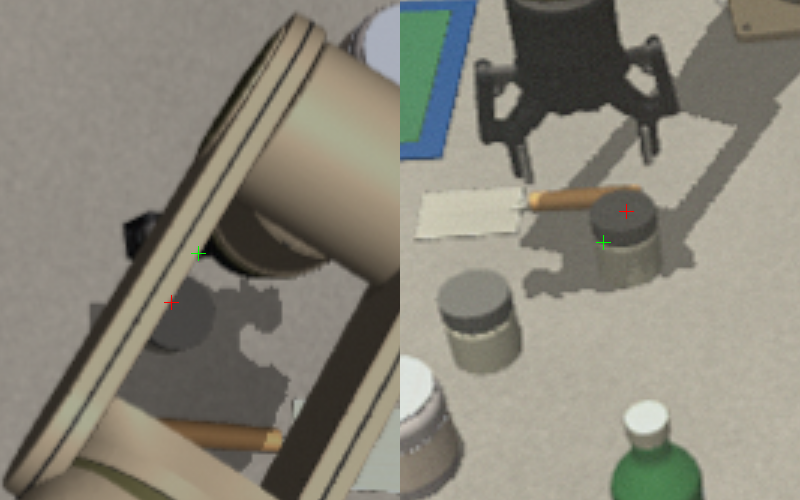

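The picture shows jar 2 upright but shifted, with its lid centre at top crop (178,313) and scene crop (624,212). That is about (447,-245), so I'll retarget.

Run:
```python
from plan import *
b=cur(8.5)
b=goto(b,[447,-245,96.7,94.6,8.5]);print()
b[4]=5
b=goto([447,-245,132,94.6,5],[572.7,82.8,140,94.6,5]);print()
```

```text
0 0 -0.000 0.42 -0.80 0.04 8.5; 0 0 -0.000 0.85 -1.59 0.09 8.5; 0 0 -0.000 1.27 -2.39 0.13 8.5; 0 0 -0.000 1.70 -3.19 0.18 8.5; 0 0 -0.000 2.12 -3.98 0.22 8.5

0 0 -0.000 3.17 1.52 -0.08 5.0; 0 0 -0.000 6.33 3.03 -0.16 5.0; 0 0 -0.000 9.50 4.55 -0.24 5.0; 0 0 -0.000 12.67 6.06 -0.32 5.0; 0 0 -0.000 15.83 7.58 -0.40 5.0
0 0 -0.000 3.17 1.52 -0.08 5.0; 0 0 -0.000 6.33 3.03 -0.16 5.0; 0 0 -0.000 9.50 4.55 -0.24 5.0; 0 0 -0.000 12.67 6.06 -0.32 5.0; 0 0 -0.000 15.83 7.58 -0.40 5.0
```

Call:
apply_moves(targets="0 0 0 0.5 -1 0 8.5; 0 0 0 1 -2 0 8.5; 0 0 0 1.5 -3 0 8.5; 0 0 0 2.1 -4 0 8.5; 0 0 0 2.1 -4 0 8.5")

```text
time: 24.6
tool_pos: [445.8, -244.7, 98.5]
tcp_rot: [-180.0, -0.0, 94.6]
ft_force: [1.3, -0.4, 0.3]
finger_gap: 84.9
```

Call:
apply_moves(targets="0 0 0 0 0 2 8.5; 0 0 0 0 0 4 8.5; 0 0 0 0 0 6 8.5; 0 0 0 0 0 8 8.5; 0 0 0 0 0 9.3 8.5")

```text
time: 25.1
tool_pos: [446.4, -244.9, 4.1]
tcp_rot: [-179.9, -0.0, 94.6]
ft_force: [0.6, -0.4, -0.4]
finger_gap: 84.8
```

Call:
apply_moves(targets="0 0 0 0 0 0.2 8.5; 0 0 0 0 0 0.2 5; 0 0 0 0 0 0.2 5; 0 0 0 0 0 0.2 5; 0 0 0 0 0 0.2 5", force=40)

```text
time: 25.6
tool_pos: [447.9, -245.9, 5.0]
tcp_rot: [179.9, 0.1, 94.6]
ft_force: [0.4, 0.5, 5.1]
finger_gap: 54.8
```

Call:
apply_moves(targets="0 0 0 0 0 0 5; 0 0 0 0 0 -2 5; 0 0 0 0 0 -5 5; 0 0 0 0 0 -9 5; 0 0 0 0 0 -13 5")

```text
time: 26.1
tool_pos: [445.8, -244.6, 134.2]
tcp_rot: [-179.9, -0.1, 94.6]
ft_force: [1.1, -0.2, -0.3]
finger_gap: 54.8
```

Run:
```python
from h import *
s=sense();t=s['tool_pos'];print(t,s['tcp_rot'],s['ft_force'],s['finger_gap'])
out=[]
for c in('top','scene'):
    im=snap(c,c+'8');im=cv2.resize(im[:,:,::-1],None,fx=3,fy=3).copy()
    q=[int(3*v) for v in proj(c,(447,-245,150))[::-1]];q=[max(q[0],200),max(q[1],250)];out.append(im[q[1]-250:q[1]+250,q[0]-200:q[0]+200])
cv2.imwrite('pics/k8.png',np.hstack(out))
```

```text
[ 445.79575285 -244.61532996  134.24489072] [-1.79924448e+02 -5.53441954e-02  9.45921648e+01] [ 1.13145808 -0.24946154 -0.32188203] 54.781008478002185
```

View pics/k8.png

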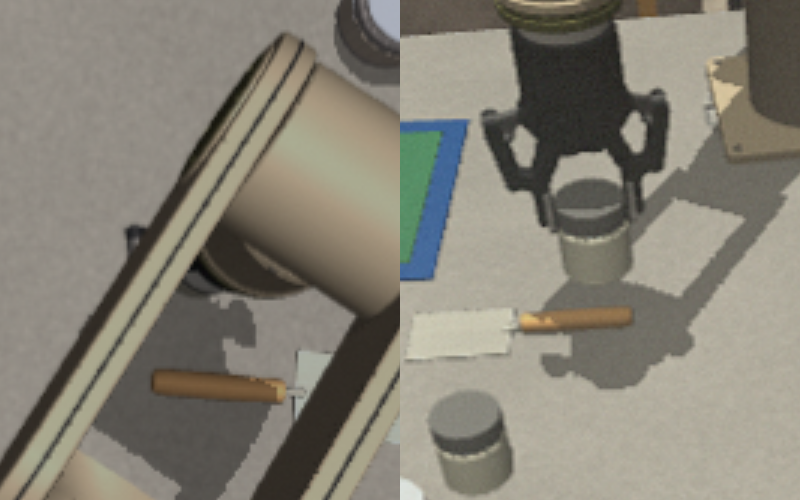

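The picture shows jar 2 held upright in the jaws. On to the middle slot.

Call:
apply_moves(targets="0 0 0 3.2 1.5 -0.2 5; 0 0 0 6.4 3 -0.4 5; 0 0 0 9.5 4.6 -0.6 5; 0 0 0 12.7 6.1 -0.7 5; 0 0 0 15.85 7.65 -0.7 5")

```text
time: 26.7
tool_pos: [510.0, -79.6, 139.7]
tcp_rot: [-180.0, -0.0, 94.6]
ft_force: [0.4, -0.0, -1.7]
finger_gap: 54.6
```

Call:
apply_moves(targets="0 0 0 3.2 1.5 0 5; 0 0 0 6.4 3 0 5; 0 0 0 9.5 4.6 0 5; 0 0 0 12.7 6.1 0 5; 0 0 0 15.85 7.65 0 5")

```text
time: 27.2
tool_pos: [573.4, 84.5, 139.3]
tcp_rot: [-179.9, 0.0, 94.6]
ft_force: [1.4, -0.3, -1.3]
finger_gap: 54.9
```

Call:
apply_moves(targets="0 0 0 0 0 0 5; 0 0 0 0 0 0.5 5; 0 0 0 0 0 1 5; 0 0 0 0 0 1.5 5; 0 0 0 0 0 2 5")

```text
time: 27.7
tool_pos: [573.3, 82.2, 119.6]
tcp_rot: [-180.0, 0.0, 94.5]
ft_force: [-0.3, 0.4, -1.6]
finger_gap: 55.0
```

Run:
```python
from h import *
from plan import *
s=sense();t=s['tool_pos'];print(t,s['tcp_rot'],s['ft_force'],s['finger_gap'])
goto(cur(5),[572.7,82.8,35,94.6,5])
for c in('top','scene'):
    snap(c,c+'9')
    for j in '123':
        for r in place_of(c,f'jar{j}_mid')[:2]: print(c,j,round(r['confidence'],2),'z33',at_z(c,r['at'],33).round(),'z48',at_z(c,r['at'],48).round())
```

```text
[573.26700956  82.15030035 119.62077401] [-1.79955901e+02  6.37191875e-03  9.45182313e+01] [-0.32858382  0.43789795 -1.57056017] 55.008017638386704
0 0 -0.000 0.01 -0.01 1.69 5.0; 0 0 -0.001 0.03 -0.02 3.38 5.0; 0 0 -0.001 0.04 -0.03 5.08 5.0; 0 0 -0.001 0.06 -0.04 6.77 5.0; 0 0 -0.001 0.07 -0.05 8.46 5.0
top 2 0.45 z33 [586.  99.  33.] z48 [583.  97.  48.]
top 3 0.86 z33 [ 529. -367.   33.] z48 [ 527. -364.   48.]
top 3 0.34 z33 [599.  91.  33.] z48 [596.  89.  48.]
scene 1 0.91 z33 [627. 100.  33.] z48 [641.  94.  48.]
scene 2 0.6 z33 [442.  -6.  33.] z48 [459. -10.  48.]
scene 2 0.55 z33 [451. 128.  33.] z48 [468. 121.  48.]
scene 3 0.57 z33 [ 533. -367.   33.] z48 [ 549. -364.   48.]
```

Call:
apply_moves(targets="0 0 0 0 0 1.7 5; 0 0 0 0 0 3.4 5; 0 0 0 0 0 5 5; 0 0 0 0 0 6.8 5; 0 0 0 0 0 8.4 5")

```text
time: 28.6
tool_pos: [573.6, 83.1, 35.4]
tcp_rot: [-180.0, 0.0, 94.6]
ft_force: [-0.6, 0.0, -1.6]
finger_gap: 54.9
```

Call:
apply_moves(targets="0 0 0 0 0 0.4 5; 0 0 0 0 0 0.8 5; 0 0 0 0 0 1.2 5; 0 0 0 0 0 1.4 5; 0 0 0 0 0 1.5 5")

```text
time: 29.1
tool_pos: [574.1, 83.1, 21.9]
tcp_rot: [180.0, 0.0, 94.6]
ft_force: [0.3, 0.0, -2.1]
finger_gap: 55.0
```

Call:
apply_moves(targets="0 0 0 0 0 0 5; 0 0 0 0 0 0 6.6; 0 0 0 0 0 0 6.6; 0 0 0 0 0 0 6.6; 0 0 0 0 0 0 6.6")

```text
time: 29.6
tool_pos: [574.0, 83.1, 21.8]
tcp_rot: [180.0, 0.0, 94.6]
ft_force: [0.5, -0.2, -0.7]
finger_gap: 65.9
```

Call:
apply_moves(targets="0 0 0 0 0 -1.5 6.6; 0 0 0 0 0 -4 6.6; 0 0 0 0 0 -8 6.6; 0 0 0 0 0 -12 6.6; 0 0 0 0 0 -16 6.6")

```text
time: 30.1
tool_pos: [573.6, 83.1, 184.4]
tcp_rot: [180.0, 0.0, 94.6]
ft_force: [1.3, 0.4, -0.8]
finger_gap: 66.3
```

```bash
python3 look.py 3
python3 - <<'E'
from plan import *
goto(cur(8.5),[529,-367,180,94.6,8.5])
E
```

```text
[573.6  83.1 184.4] [180.    0.   94.6] 66.3 [  3.   5.  90.   0.  86. -91.]
top 3 0.63 [ 527. -370.   33.]
scene 3 0.9 [ 519. -372.   33.]
0 0 -0.000 -2.97 -0.55 0.03 8.5; 0 0 -0.000 -5.93 -1.09 0.06 8.5; 0 0 -0.000 -8.90 -1.64 0.09 8.5; 0 0 -0.000 -11.87 -2.19 0.12 8.5; 0 0 -0.000 -14.84 -2.73 0.15 8.5
0 0 -0.000 -2.97 -0.55 0.03 8.5; 0 0 -0.000 -5.93 -1.09 0.06 8.5; 0 0 -0.000 -8.90 -1.64 0.09 8.5; 0 0 -0.000 -11.87 -2.19 0.12 8.5; 0 0 -0.000 -14.84 -2.73 0.15 8.5
0 0 -0.000 -2.97 -0.55 0.03 8.5; 0 0 -0.000 -5.93 -1.09 0.06 8.5; 0 0 -0.000 -8.90 -1.64 0.09 8.5; 0 0 -0.000 -11.87 -2.19 0.12 8.5; 0 0 -0.000 -14.84 -2.73 0.15 8.5
```

Call:
apply_moves(targets="0 0 0 -3 -0.6 0 8.5; 0 0 0 -6 -1.1 0 8.5; 0 0 0 -9 -1.7 0 8.5; 0 0 0 -12 -2.3 0 8.5; 0 0 0 -14.9 -2.85 0.1 8.5")

```text
time: 30.8
tool_pos: [555.9, -68.7, 179.1]
tcp_rot: [-179.9, -0.0, 94.6]
ft_force: [0.6, 0.0, -0.7]
finger_gap: 84.7
```

Call:
apply_moves(targets="0 0 0 -3 -0.6 0 8.5; 0 0 0 -6 -1.1 0 8.5; 0 0 0 -9 -1.7 0 8.5; 0 0 0 -12 -2.3 0 8.5; 0 0 0 -14.9 -2.85 0.1 8.5")

```text
time: 31.3
tool_pos: [539.5, -219.3, 178.0]
tcp_rot: [-179.9, -0.1, 94.6]
ft_force: [1.2, -0.5, 0.4]
finger_gap: 85.0
```

Call:
apply_moves(targets="0 0 0 -3 -0.6 0 8.5; 0 0 0 -6 -1.1 0 8.5; 0 0 0 -9 -1.7 0 8.5; 0 0 0 -12 -2.3 0 8.5; 0 0 0 -14.9 -2.85 0.1 8.5")

```text
time: 31.8
tool_pos: [523.2, -370.0, 176.9]
tcp_rot: [-179.9, -0.1, 94.6]
ft_force: [0.5, 0.6, 0.1]
finger_gap: 85.2
```

Call:
apply_moves(targets="0 0 0 0 0 2 8.5; 0 0 0 0 0 4 8.5; 0 0 0 0 0 6 8.5; 0 0 0 0 0 7 8.5; 0 0 0 0 0 8 8.5")

```text
time: 32.3
tool_pos: [523.6, -368.6, 96.8]
tcp_rot: [-179.9, -0.1, 94.6]
ft_force: [0.7, -0.1, 0.9]
finger_gap: 85.1
```

```bash
python3 look.py 3
```

```text
[ 523.6 -368.6   96.8] [-1.799e+02 -1.000e-01  9.460e+01] 85.1 [ -40.   17.   84.   -0.   78. -134.]
top 3 0.55 [ 527. -369.   33.]
scene 3 0.75 [386. 173.  33.]
scene 3 0.56 [ 519. -372.   33.]
```

Call:
apply_moves(targets="0 0 0 0 0 2 8.5; 0 0 0 0 0 4 8.5; 0 0 0 0 0 6 8.5; 0 0 0 0 0 8 8.5; 0 0 0 0 0 9.3 8.5")

```text
time: 33.0
tool_pos: [524.5, -369.3, 5.2]
tcp_rot: [180.0, 0.0, 94.6]
ft_force: [1.0, -0.4, 0.4]
finger_gap: 84.8
```

Call:
apply_moves(targets="0 0 0 0 0 0 8.5; 0 0 0 0 0 0 5; 0 0 0 0 0 0 5; 0 0 0 0 0 0 5; 0 0 0 0 0 0 5", force=40)

```text
time: 33.5
tool_pos: [525.6, -370.1, 7.6]
tcp_rot: [179.9, 0.1, 94.6]
ft_force: [0.0, 1.6, 6.4]
finger_gap: 54.7
```

Call:
apply_moves(targets="0 0 0 0 0 0 5; 0 0 0 0 0 -2 5; 0 0 0 0 0 -5 5; 0 0 0 0 0 -9 5; 0 0 0 0 0 -13.3 5")

```text
time: 34.0
tool_pos: [523.3, -368.7, 138.7]
tcp_rot: [-179.9, -0.1, 94.6]
ft_force: [0.9, -1.1, -3.4]
finger_gap: 54.6
```

Run:
```python
from h import *
from plan import *
s=sense();t=s['tool_pos'];print(t,s['tcp_rot'],s['ft_force'],s['finger_gap'])
goto(cur(5),[572.7-64*.997,82.8-64*.08,140,94.6,5])
out=[]
for c in('top','scene'):
    im=snap(c,c+'10');im=cv2.resize(im[:,:,::-1],None,fx=3,fy=3).copy()
    w=(572.7,82.8,60) if c=='top' else (524,-369,150)
    q=[int(3*v) for v in proj(c,w)[::-1]];q=[max(q[0],200),max(q[1],250)];out.append(im[q[1]-250:q[1]+250,q[0]-200:q[0]+200])
    for j in '12':
        for r in place_of(c,f'jar{j}_mid')[:3]: print(c,j,round(r['confidence'],2),'z48',at_z(c,r['at'],48).round())
cv2.imwrite('pics/k10.png',np.hstack(out))
```

```text
[ 523.34516003 -368.65907419  138.69938516] [-1.79893248e+02 -8.84632278e-02  9.45932420e+01] [ 0.91692551 -1.07301739 -3.35648612] 54.60191050033601
0 0 -0.000 2.97 0.14 -0.01 5.0; 0 0 -0.000 5.95 0.28 -0.02 5.0; 0 0 -0.000 8.92 0.43 -0.03 5.0; 0 0 -0.000 11.90 0.57 -0.03 5.0; 0 0 -0.000 14.87 0.71 -0.04 5.0
0 0 -0.000 2.97 0.14 -0.01 5.0; 0 0 -0.000 5.95 0.28 -0.02 5.0; 0 0 -0.000 8.92 0.43 -0.03 5.0; 0 0 -0.000 11.89 0.57 -0.03 5.0; 0 0 -0.000 14.87 0.71 -0.04 5.0
0 0 -0.000 2.97 0.14 -0.01 5.0; 0 0 -0.000 5.95 0.28 -0.02 5.0; 0 0 -0.000 8.92 0.43 -0.03 5.0; 0 0 -0.000 11.89 0.57 -0.03 5.0; 0 0 -0.000 14.87 0.71 -0.04 5.0
top 1 0.59 z48 [638.  94.  48.]
top 2 0.82 z48 [572.  86.  48.]
top 2 0.18 z48 [529. -30.  48.]
scene 1 0.92 z48 [635.  87.  48.]
scene 2 0.7 z48 [573.  80.  48.]
scene 2 0.56 z48 [585.   1.  48.]
```

View pics/k10.png

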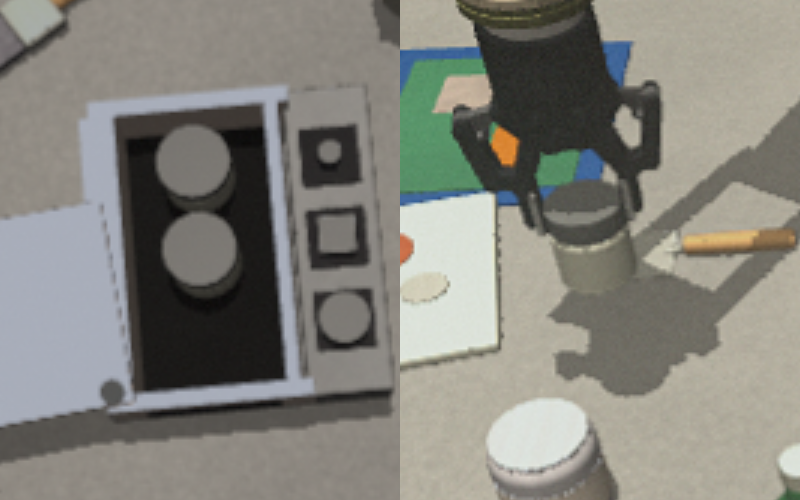

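The picture shows jars 1 and 2 upright in the chamber in the far and middle slots (top crop (193,162), (201,250)), and jar 3 held upright. On to the near slot.

Call:
apply_moves(targets="0 0 0 3 0.1 0 5; 0 0 0 6 0.3 0 5; 0 0 0 8.9 0.4 0 5; 0 0 0 11.9 0.6 0 5; 0 0 0 14.9 0.7 0 5")

```text
time: 34.8
tool_pos: [517.7, -218.3, 135.8]
tcp_rot: [-179.8, -0.1, 94.6]
ft_force: [0.1, 0.6, -1.9]
finger_gap: 54.6
```

Call:
apply_moves(targets="0 0 0 3 0.1 0 5; 0 0 0 6 0.3 0 5; 0 0 0 8.9 0.4 0 5; 0 0 0 11.9 0.6 0 5; 0 0 0 14.9 0.7 0 5")

```text
time: 35.3
tool_pos: [512.6, -69.6, 136.0]
tcp_rot: [-179.8, -0.1, 94.6]
ft_force: [-0.6, 0.4, -2.8]
finger_gap: 54.4
```

Call:
apply_moves(targets="0 0 0 3 0.1 0 5; 0 0 0 6 0.3 0 5; 0 0 0 8.9 0.4 0 5; 0 0 0 11.9 0.6 0 5; 0 0 0 14.9 0.7 0 5")

```text
time: 35.8
tool_pos: [507.7, 79.0, 136.1]
tcp_rot: [-179.8, -0.0, 94.6]
ft_force: [0.7, 0.3, -3.1]
finger_gap: 54.6
```

Call:
apply_moves(targets="0 0 0 0 0 0 5; 0 0 0 0 0 1 5; 0 0 0 0 0 2 5; 0 0 0 0 0 3 5; 0 0 0 0 0 3 5")

```text
time: 36.3
tool_pos: [507.5, 77.0, 105.5]
tcp_rot: [-179.7, 0.0, 94.5]
ft_force: [-0.8, -1.0, -3.2]
finger_gap: 54.5
```

Call:
apply_moves(targets="0 0 0 0 0 1.5 5; 0 0 0 0 0 3 5; 0 0 0 0 0 4.5 5; 0 0 0 0 0 6 5; 0 0 0 0 0 7 5")

```text
time: 36.8
tool_pos: [508.3, 77.9, 36.2]
tcp_rot: [-179.9, -0.0, 94.6]
ft_force: [0.3, -0.0, -2.5]
finger_gap: 54.6
```

Call:
apply_moves(targets="0 0 0 0 0 0.3 5; 0 0 0 0 0 0.6 5; 0 0 0 0 0 0.9 5; 0 0 0 0 0 1.2 5; 0 0 0 0 0 1.4 5")

```text
time: 37.3
tool_pos: [509.7, 78.0, 24.7]
tcp_rot: [180.0, 0.0, 94.6]
ft_force: [-0.6, -0.3, -2.6]
finger_gap: 55.0
```

Call:
apply_moves(targets="0 0 0 0 0 0 5; 0 0 0 0 0 0 6.6; 0 0 0 0 0 0 6.6; 0 0 0 0 0 0 6.6; 0 0 0 0 0 0 6.6")

```text
time: 37.8
tool_pos: [509.8, 78.0, 24.9]
tcp_rot: [180.0, 0.0, 94.6]
ft_force: [0.5, 0.4, -0.2]
finger_gap: 66.1
```

Call:
apply_moves(targets="0 0 0 0 0 -1.5 6.6; 0 0 0 0 0 -4 6.6; 0 0 0 0 0 -8 6.6; 0 0 0 0 0 -12 6.6; 0 0 0 0 0 -16 6.6")

```text
time: 38.3
tool_pos: [509.3, 77.9, 187.4]
tcp_rot: [179.9, 0.0, 94.6]
ft_force: [0.1, -0.4, -0.4]
finger_gap: 66.1
```

Run:
```python
from plan import *
b=cur(8.5);print(b)
b=goto(b,[500,347.5,170,170,8.5]);print()
goto(b,[500,347.5,85,170,8.5])
```

```text
[np.float64(509.2830690062999), np.float64(77.94317069187389), np.float64(187.389675306392), np.float64(94.59754560033558), 8.5]
0 0 -0.088 1.80 0.08 0.12 8.5; 0 0 -0.175 3.59 0.16 0.23 8.5; 0 0 -0.263 5.39 0.25 0.35 8.5; 0 0 -0.351 7.18 0.33 0.46 8.5; 0 0 -0.439 8.98 0.41 0.58 8.5
0 0 -0.088 1.59 0.84 0.12 8.5; 0 0 -0.175 3.18 1.67 0.23 8.5; 0 0 -0.263 4.77 2.51 0.35 8.5; 0 0 -0.351 6.36 3.35 0.46 8.5; 0 0 -0.439 7.96 4.19 0.58 8.5
0 0 -0.088 1.08 1.43 0.12 8.5; 0 0 -0.175 2.17 2.87 0.23 8.5; 0 0 -0.263 3.25 4.30 0.35 8.5; 0 0 -0.351 4.34 5.74 0.46 8.5; 0 0 -0.439 5.42 7.17 0.58 8.5

0 0 -0.000 0.00 0.00 1.70 8.5; 0 0 -0.000 0.00 0.00 3.40 8.5; 0 0 -0.000 0.00 0.00 5.10 8.5; 0 0 -0.000 0.00 0.00 6.80 8.5; 0 0 -0.000 0.00 0.00 8.50 8.5
```

Call:
apply_moves(targets="0 0 -0.09 1.8 0.1 0.1 8.5; 0 0 -0.175 3.6 0.2 0.2 8.5; 0 0 -0.263 5.4 0.2 0.3 8.5; 0 0 -0.351 7.2 0.3 0.5 8.5; 0 0 -0.439 9 0.4 0.6 8.5")

```text
time: 38.8
tool_pos: [506.3, 168.7, 179.8]
tcp_rot: [179.9, 0.0, 120.0]
ft_force: [-0.3, -0.7, -0.5]
finger_gap: 84.8
```

Call:
apply_moves(targets="0 0 -0.09 1.6 0.8 0.1 8.5; 0 0 -0.175 3.2 1.7 0.2 8.5; 0 0 -0.263 4.8 2.5 0.3 8.5; 0 0 -0.351 6.4 3.4 0.5 8.5; 0 0 -0.439 7.96 4.2 0.6 8.5")

```text
time: 39.3
tool_pos: [503.2, 258.8, 173.8]
tcp_rot: [180.0, 0.0, 145.1]
ft_force: [-0.8, -0.4, -0.7]
finger_gap: 85.2
```

Call:
apply_moves(targets="0 0 -0.09 1.1 1.4 0.1 8.5; 0 0 -0.175 2.2 2.9 0.2 8.5; 0 0 -0.263 3.3 4.3 0.3 8.5; 0 0 -0.351 4.3 5.7 0.5 8.5; 0 0 -0.439 5.42 7.17 0.5 8.5")

```text
time: 39.8
tool_pos: [500.0, 348.4, 168.6]
tcp_rot: [180.0, 0.0, 170.3]
ft_force: [0.6, -0.4, 0.0]
finger_gap: 84.9
```

Run:
```python
from h import *
s=sense();t=s['tool_pos'];print(t,s['tcp_rot'],s['joint_pos'].round())
out=[]
for c in('top','scene'):
    im=snap(c,c+'11');im=cv2.resize(im[:,:,::-1],None,fx=2,fy=2).copy()
    for z in(98,138):cv2.drawMarker(im,tuple(int(2*v) for v in proj(c,(500,347.5,z))[::-1]),(0,0,255),0,10,1)
    q=[int(2*v) for v in proj(c,(560,150,90))[::-1]];out.append(im[q[1]-250:q[1]+250,q[0]-200:q[0]+200])
    for r in place_of(c,'cover_knob'):print(c,r['confidence'],at_z(c,r['at'],121))
    for j in '123':
        for r in place_of(c,f'jar{j}_mid')[:3]: print(c,j,round(r['confidence'],2),'z48',at_z(c,r['at'],48).round())
cv2.imwrite('pics/k11.png',np.hstack(out))
```

```text
[500.04902478 348.4115944  168.59500404] [1.79983094e+02 2.79470461e-02 1.70256575e+02] [  30.   10.   86.   -0.   85. -140.]
top 0.81 [503.08682338 342.60346432 121.        ]
top 1 0.55 z48 [642.  92.  48.]
top 2 0.73 z48 [576.  83.  48.]
top 3 0.94 z48 [511.  74.  48.]
scene 0.83 [504.05690316 340.66123903 121.        ]
scene 1 0.59 z48 [636.  89.  48.]
scene 2 0.97 z48 [581.  76.  48.]
```

View pics/k11.png

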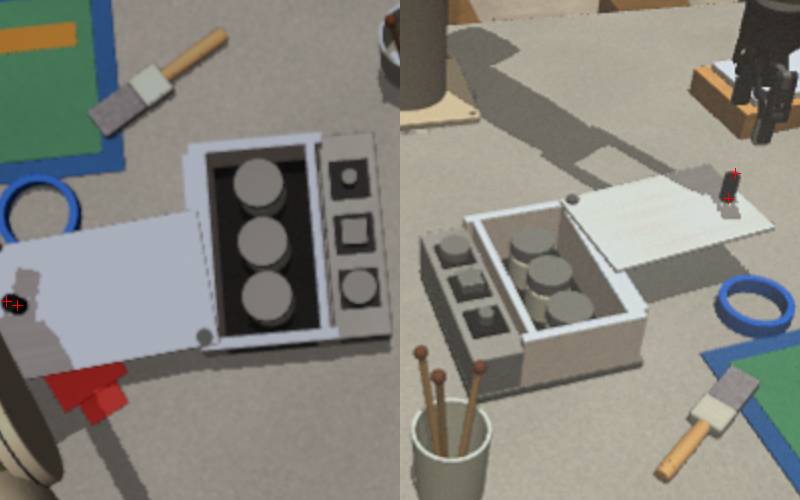

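The picture shows all three jars upright in the chamber in a row (top crop (258,185), (263,240), (267,297)). The knob is under the open jaws. I'll descend, grip and swing it shut.

Call:
apply_moves(targets="0 0 0 0.3 0.3 1.7 8.5; 0 0 0 0.3 0.3 3.4 8.5; 0 0 0 0.3 0.3 5.1 8.5; 0 0 0 0.3 0.3 6.8 8.5; 0 0 0 0.3 0.3 8.4 8.5")

```text
time: 40.8
tool_pos: [497.6, 350.8, 82.7]
tcp_rot: [-180.0, -0.0, 170.0]
ft_force: [-0.4, 0.1, 0.6]
finger_gap: 85.1
```

Call:
apply_moves(targets="0 0 0 0 0 0 1.5; 0 0 0 0 0 0 1.5; 0 0 0 0 0 0 1.5; 0 0 0 0 0 0 1.5; 0 0 0 0 0 0 1.5", force=20)

```text
time: 41.3
tool_pos: [498.4, 351.6, 84.8]
tcp_rot: [179.9, 0.1, 170.1]
ft_force: [-0.1, -0.6, 3.4]
finger_gap: 18.9
```

Run:
```python
from arc import *
s=sense();print(s['tool_pos'],s['finger_gap'],s['ft_force'])
b=cur(2.3);d=np.array(b[:2])-[465.5,146];f=np.degrees(np.arctan2(d[1],d[0]));print(f,np.hypot(*d))
b=arc(b,f,-14,4,2.3)
```

```text
[498.36500737 351.61541312  84.76770772] 18.926601314427916 [-0.05142696 -0.555309    3.42307331]
80.91881403221237 208.22537506757936
0 0 0.068 -1.70 -0.47 -0.00 2.3; 0 0 0.151 -3.37 -0.65 -0.00 2.3; 0 0 0.233 -5.03 -0.97 -0.00 2.3; 0 0 0.316 -6.66 -1.43 -0.00 2.3; 0 0 0.399 -8.24 -2.02 -0.00 2.3
0 0 0.083 -1.69 -0.07 -0.00 2.3; 0 0 0.166 -3.36 -0.28 -0.00 2.3; 0 0 0.248 -5.02 -0.63 -0.00 2.3; 0 0 0.331 -6.64 -1.11 -0.00 2.3; 0 0 0.414 -8.21 -1.72 -0.00 2.3
0 0 0.083 -1.69 -0.07 -0.00 2.3; 0 0 0.166 -3.36 -0.28 -0.00 2.3; 0 0 0.248 -5.02 -0.63 -0.00 2.3; 0 0 0.331 -6.64 -1.11 -0.00 2.3; 0 0 0.414 -8.21 -1.72 -0.00 2.3
0 0 0.083 -1.69 -0.07 -0.00 2.3; 0 0 0.166 -3.36 -0.28 -0.00 2.3; 0 0 0.248 -5.02 -0.63 -0.00 2.3; 0 0 0.331 -6.64 -1.11 -0.00 2.3; 0 0 0.414 -8.21 -1.72 -0.00 2.3
```

Call:
apply_moves(targets="0 0 0.068 -1.7 -0.47 0 2.3; 0 0 0.151 -3.37 -0.65 0 2.3; 0 0 0.233 -5.03 -0.97 0 2.3; 0 0 0.316 -6.66 -1.43 0 2.3; 0 0 0.399 -8.24 -2.02 0 2.3")

```text
time: 41.8
tool_pos: [576.0, 317.2, 83.9]
tcp_rot: [180.0, 0.0, 147.0]
ft_force: [-2.0, 0.3, 0.9]
finger_gap: 23.1
```

Call:
apply_moves(targets="0 0 0.083 -1.69 -0.07 0 2.3; 0 0 0.166 -3.36 -0.28 0 2.3; 0 0 0.248 -5.02 -0.63 0 2.3; 0 0 0.331 -6.64 -1.11 0 2.3; 0 0 0.414 -8.21 -1.72 0 2.3")

```text
time: 42.3
tool_pos: [635.6, 258.0, 83.9]
tcp_rot: [180.0, -0.0, 123.3]
ft_force: [-0.3, 0.3, -0.4]
finger_gap: 23.1
```

Call:
apply_moves(targets="0 0 0.083 -1.69 -0.07 0 2.3; 0 0 0.166 -3.36 -0.28 0 2.3; 0 0 0.248 -5.02 -0.63 0 2.3; 0 0 0.331 -6.64 -1.11 0 2.3; 0 0 0.414 -8.21 -1.72 0 2.3")

```text
time: 42.8
tool_pos: [666.4, 179.8, 83.9]
tcp_rot: [180.0, -0.0, 99.6]
ft_force: [-0.7, 1.1, 0.3]
finger_gap: 22.9
```

Call:
apply_moves(targets="0 0 0.083 -1.69 -0.07 0 2.3; 0 0 0.166 -3.36 -0.28 0 2.3; 0 0 0.248 -5.02 -0.63 0 2.3; 0 0 0.331 -6.5 -1.05 0 2.3; 0 0 0.38 -7.5 -1.45 0 2.3")

```text
time: 43.3
tool_pos: [664.7, 102.9, 83.9]
tcp_rot: [180.0, -0.0, 77.8]
ft_force: [0.2, 1.3, -0.6]
finger_gap: 22.9
```

Run:
```python
from arc import *
s=sense();print(s['tool_pos'],s['finger_gap'],s['ft_force'])
b=cur(2.3);d=np.array(b[:2])-[465.5,146];f=np.degrees(np.arctan2(d[1],d[0]));print(f,np.hypot(*d))
b=arc(b,f,-17.5,1,2.3)
```

```text
[664.67074897 102.86472161  83.94221798] 22.878858431020383 [ 0.2340943   1.29036223 -0.58012797]
-12.220071190990344 203.78822215430944
0 0 0.018 -0.38 0.02 -0.00 2.3; 0 0 0.037 -0.75 0.01 -0.00 2.3; 0 0 0.055 -1.13 -0.01 -0.00 2.3; 0 0 0.073 -1.50 -0.03 -0.00 2.3; 0 0 0.092 -1.88 -0.06 -0.00 2.3
```

Now slow increments while watching the force for the stop.

Call:
apply_moves(targets="0 0 0.01 -0.15 0 0 2.3; 0 0 0.015 -0.3 0 0 2.3; 0 0 0.02 -0.45 0 0 2.3; 0 0 0.03 -0.6 0 0 2.3; 0 0 0.03 -0.6 0 0 2.3")

```text
time: 43.8
tool_pos: [663.1, 98.3, 83.5]
tcp_rot: [180.0, -0.0, 76.3]
ft_force: [-0.1, -0.6, 0.1]
finger_gap: 22.8
```

Call:
apply_moves(targets="0 0 0 -0.1 0 0 2.3; 0 0 0.01 -0.2 0 0 2.3; 0 0 0.01 -0.3 0 0 2.3; 0 0 0.02 -0.4 0 0 2.3; 0 0 0.02 -0.4 0 0 2.3")

```text
time: 44.3
tool_pos: [662.0, 93.9, 83.4]
tcp_rot: [-180.0, 0.0, 75.1]
ft_force: [0.6, 0.1, -0.3]
finger_gap: 22.8
```

Call:
apply_moves(targets="0 0 0 -0.1 0 0 2.3; 0 0 0.01 -0.2 0 0 2.3; 0 0 0.01 -0.3 0 0 2.3; 0 0 0.01 -0.3 0 0 2.3; 0 0 0.01 -0.3 0 0 2.3")

```text
time: 44.8
tool_pos: [661.3, 91.0, 83.5]
tcp_rot: [-180.0, 0.0, 74.5]
ft_force: [0.2, 0.5, -1.2]
finger_gap: 22.9
```

Call:
apply_moves(targets="0 0 0 -0.1 0 0 2.3; 0 0 0.01 -0.2 0 0 2.3; 0 0 0.01 -0.3 0 0 2.3; 0 0 0.01 -0.3 0 0 2.3; 0 0 0.01 -0.3 0 0 2.3")

```text
time: 45.3
tool_pos: [660.5, 88.3, 83.5]
tcp_rot: [-180.0, 0.0, 74.0]
ft_force: [-0.7, 1.0, -0.6]
finger_gap: 23.1
```

Run:
```python
from h import *
s=sense();t=s['tool_pos'];print(t,s['tcp_rot'],s['ft_force'])
out=[]
for c in('top','scene'):
    im=snap(c,c+'12');im=cv2.resize(im[:,:,::-1],None,fx=3,fy=3).copy()
    q=[int(3*v) for v in proj(c,(573,60,90))[::-1]];out.append(im[q[1]-250:q[1]+250,q[0]-200:q[0]+200])
cv2.imwrite('pics/k12.png',np.hstack(out))
```

```text
[660.52302787  88.27175974  83.46725135] [-1.79997078e+02  1.20662537e-03  7.39701625e+01] [-0.66720055  0.98287827 -0.5548546 ]
```

View pics/k12.png

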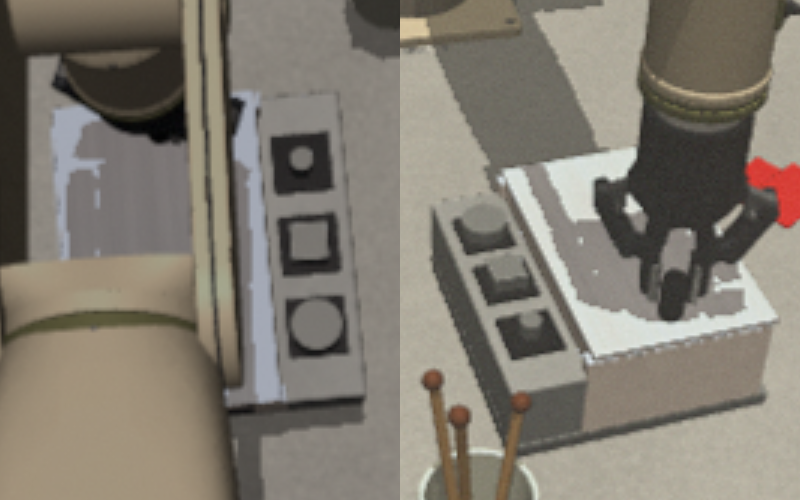

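The picture shows the cover nearly flush: its far and right edges run parallel to the box. I'll push gently to the stop.

Call:
apply_moves(targets="0 0 0 -0.1 0 0 2.3; 0 0 0.01 -0.2 0 0 2.3; 0 0 0.01 -0.3 0 0 2.3; 0 0 0.01 -0.3 0 0 2.3; 0 0 0.01 -0.3 0 0 2.3")

```text
time: 45.9
tool_pos: [660.4, 88.0, 83.5]
tcp_rot: [180.0, -0.2, 73.5]
ft_force: [5.2, 11.2, -3.6]
finger_gap: 22.8
```

Call:
apply_moves(targets="0 0 0 -0.1 0 0 2.3; 0 0 0.01 -0.2 0 0 2.3; 0 0 0.01 -0.3 0 0 2.3; 0 0 0.01 -0.3 0 0 2.3; 0 0 0.01 -0.3 0 0 2.3")

```text
time: 46.4
tool_pos: [660.3, 87.9, 83.6]
tcp_rot: [179.9, -0.4, 73.0]
ft_force: [10.3, 20.9, -6.5]
finger_gap: 22.9
```

The stop is reached: the force rises and the position holds. The implied knob sits on the chamber centreline, so the cover is shut. I'll relieve, release, lift, and work out the key positions.

Call:
apply_moves(targets="0 0 0 0.3 0 0 2.3; 0 0 -0.01 0.6 0 0 2.3; 0 0 -0.01 0.65 0 0 5; 0 0 -0.01 0.65 0 0 5; 0 0 -0.01 0.65 0 0 5")

```text
time: 46.9
tool_pos: [660.8, 88.2, 83.5]
tcp_rot: [-180.0, 0.0, 73.4]
ft_force: [1.2, -1.0, -0.6]
finger_gap: 49.9
```

Call:
apply_moves(targets="0 0 0 0 0 -2 5; 0 0 0 0 0 -4 5; 0 0 0 0 0 -6 5; 0 0 0 0 0 -8 5; 0 0 0 0 0 -10 5")

```text
time: 47.4
tool_pos: [660.7, 88.2, 184.4]
tcp_rot: [180.0, 0.0, 73.4]
ft_force: [0.1, -0.3, -0.6]
finger_gap: 50.1
```

Run:
```python
from h import *
from plan import *
m=dict(top=dict(s=(302,159),q=(310,241),b=(316,325)),scene=dict(s=(135,325),q=(106,272),b=(84,219)))
for c in m:
    q=[int(3*v) for v in proj(c,(573,60,90))[::-1]]
    for k,(x,y) in m[c].items(): print(c,k,at_z(c,[(y+q[1]-250-1)/3,(x+q[0]-200-1)/3],94).round(1))
for k,x in(('s',62),('q',0),('b',-62)):
    print(k,(572.7+.997*x+.08*102,82.8+.08*x-.997*102))
for c,px in(('top',(130,342)),('top',(130,368)),('top',(103,365))): print('brush',at_z(c,px,210).round())
for c in('top','scene'):
    snap(c,c+'13')
    for n in('key_small_top','key_square_top','key_big_top','cover_knob'):
        for r in place_of(c,n)[:1]: print(c,n,round(r['confidence'],2),at_z(c,r['at'],94 if 'key' in n else 121).round())
b=cur(0.0);print(b,sense()['joint_pos'].round())
```

```text
top s [640.9 -14.8  94. ]
top q [579.2 -20.1  94. ]
top b [517.  -23.9  94. ]
scene s [649.  -14.2  94. ]
scene q [586.7 -22.7  94. ]
scene b [519.8 -26.3  94. ]
s (642.674, -13.934000000000012)
q (580.86, -18.894000000000005)
b (519.046, -23.854)
brush [777. -61. 210.]
brush [ 776. -114.  210.]
brush [ 835. -109.  210.]
top key_small_top 0.63 [637. -18.  94.]
top key_square_top 0.53 [580. -19.  94.]
top key_big_top 0.55 [523. -29.  94.]
top cover_knob 0.96 [661.  90. 121.]
scene key_small_top 0.51 [639. -17.  94.]
scene key_square_top 0.44 [569. -14.  94.]
scene key_big_top 0.53 [511. -22.  94.]
[np.float64(660.1297126348638), np.float64(88.67087183945758), np.float64(182.08651753205856), np.float64(73.3946213371722), 0.0] [  3.  18.  75.  -0.  87. -70.]
```

Run:
```python
from plan import *
b=goto(cur(0),[642,-14.5,182,94.6,0],1)
b=goto(b,[642,-14.5,100,94.6,0],1)
```

```text
0 0 -0.074 -2.08 0.24 0.00 0.0; 0 0 -0.148 -4.16 0.48 0.00 0.0; 0 0 -0.222 -6.24 0.73 0.01 0.0; 0 0 -0.296 -8.32 0.97 0.01 0.0; 0 0 -0.370 -10.40 1.21 0.01 0.0
0 0 -0.000 0.00 0.00 1.64 0.0; 0 0 -0.000 0.00 0.00 3.28 0.0; 0 0 -0.000 0.00 0.00 4.92 0.0; 0 0 -0.000 0.00 0.00 6.56 0.0; 0 0 -0.000 0.00 0.00 8.20 0.0
```

Call:
apply_moves(targets="0 0 -0.074 -2.1 0.2 0 0; 0 0 -0.148 -4.2 0.5 0 0; 0 0 -0.222 -6.2 0.7 0 0; 0 0 -0.296 -8.3 1 0 0; 0 0 -0.37 -10.4 1.2 0 0")

```text
time: 48.4
tool_pos: [642.2, -15.1, 182.9]
tcp_rot: [-180.0, -0.0, 94.8]
ft_force: [-0.3, -0.6, 0.3]
finger_gap: 0.0
```

Call:
apply_moves(targets="0 0 0 0 0 1.6 0; 0 0 0 0 0 3.3 0; 0 0 0 0 0 4.9 0; 0 0 0 0 0 6.6 0; 0 0 0 0 0 8.2 0")

```text
time: 48.9
tool_pos: [641.9, -13.5, 99.0]
tcp_rot: [-179.9, -0.0, 94.6]
ft_force: [-0.2, 0.4, -0.3]
finger_gap: -0.0
```

Run:
```python
from h import *
s=sense();t=s['tool_pos'];print(t,s['tcp_rot'],s['finger_gap'])
out=[]
for c in('top','scene'):
    im=snap(c,c+'14');im=cv2.resize(im[:,:,::-1],None,fx=5,fy=5,interpolation=cv2.INTER_CUBIC).copy()
    for w,k in((t,(0,0,255)),((642,-14.5,94),(0,255,0)),(t+[0,0,20],(255,0,0))):cv2.drawMarker(im,tuple(int(5*v+2) for v in proj(c,w)[::-1]),k,0,14,1)
    q=[int(5*v) for v in proj(c,(642,-14.5,110))[::-1]];out.append(im[q[1]-250:q[1]+250,q[0]-200:q[0]+200])
cv2.imwrite('pics/k14.png',np.hstack(out))
```

```text
[641.87153564 -13.5075196   99.01993487] [-1.79899473e+02 -2.57115272e-02  9.46287866e+01] -0.011112925871549313
```

View pics/k14.png

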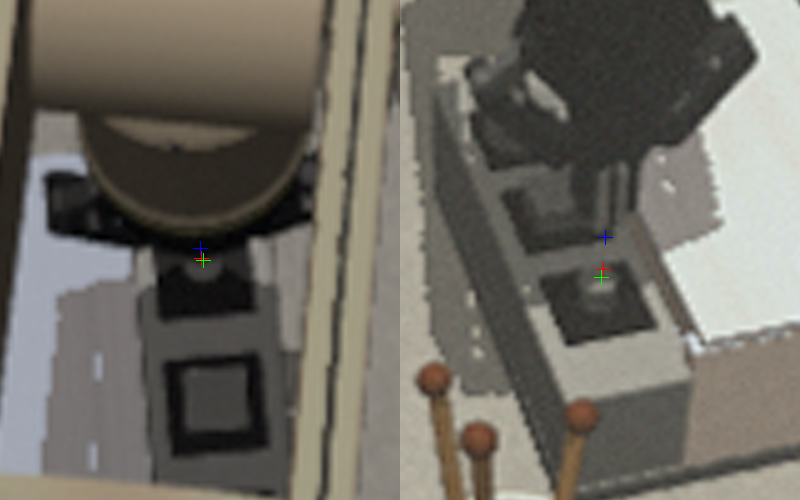

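The picture shows the closed tips directly above the small key, about 20 mm above the reported TCP. I'll press slowly.

Call:
apply_moves(targets="0 0 0 0 0 0.5 0; 0 0 0 0 0 1 0; 0 0 0 0 0 1.4 0; 0 0 0 0 0 1.8 0; 0 0 0 0 0 2 0")

```text
time: 49.5
tool_pos: [642.6, -14.4, 81.3]
tcp_rot: [180.0, 0.0, 94.6]
ft_force: [-0.0, 0.4, -0.9]
finger_gap: 0.0
```

Call:
apply_moves(targets="0 0 0 0 0 0.1 0; 0 0 0 0 0 0.2 0; 0 0 0 0 0 0.3 0; 0 0 0 0 0 0.4 0; 0 0 0 0 0 0.4 0")

```text
time: 50.0
tool_pos: [642.5, -14.4, 77.4]
tcp_rot: [-180.0, -0.0, 94.6]
ft_force: [0.6, -0.3, -0.6]
finger_gap: -0.1
```

Call:
apply_moves(targets="0 0 0 0 0 0.1 0; 0 0 0 0 0 0.2 0; 0 0 0 0 0 0.3 0; 0 0 0 0 0 0.4 0; 0 0 0 0 0 0.4 0")

```text
time: 50.5
tool_pos: [642.4, -14.4, 73.2]
tcp_rot: [-180.0, -0.0, 94.6]
ft_force: [-1.1, 0.2, -0.1]
finger_gap: 0.0
```

Call:
apply_moves(targets="0 0 0 0 0 0.1 0; 0 0 0 0 0 0.2 0; 0 0 0 0 0 0.3 0; 0 0 0 0 0 0.3 0; 0 0 0 0 0 0.3 0")

```text
time: 51.0
tool_pos: [642.6, -14.4, 70.5]
tcp_rot: [-180.0, 0.0, 94.6]
ft_force: [1.1, 0.3, 1.2]
finger_gap: -0.2
```

Call:
apply_moves(targets="0 0 0 0 0 0.1 0; 0 0 0 0 0 0.2 0; 0 0 0 0 0 0.3 0; 0 0 0 0 0 0.3 0; 0 0 0 0 0 0.3 0")

```text
time: 51.5
tool_pos: [642.6, -14.4, 67.5]
tcp_rot: [-180.0, 0.0, 94.6]
ft_force: [-0.3, -0.8, -0.8]
finger_gap: 0.2
```

Call:
apply_moves(targets="0 0 0 0 0 0.1 0; 0 0 0 0 0 0.2 0; 0 0 0 0 0 0.3 0; 0 0 0 0 0 0.3 0; 0 0 0 0 0 0.3 0")

```text
time: 52.0
tool_pos: [642.5, -14.4, 64.4]
tcp_rot: [-180.0, 0.0, 94.6]
ft_force: [-0.4, -0.5, -0.1]
finger_gap: 0.1
```

Call:
apply_moves(targets="0 0 0 0 0 0.1 0; 0 0 0 0 0 0.2 0; 0 0 0 0 0 0.2 0; 0 0 0 0 0 0.2 0; 0 0 0 0 0 0.2 0")

```text
time: 52.5
tool_pos: [642.6, -14.4, 62.6]
tcp_rot: [180.0, 0.0, 94.6]
ft_force: [0.1, 0.1, 0.2]
finger_gap: -0.3
```

Call:
apply_moves(targets="0 0 0 0 0 0.1 0; 0 0 0 0 0 0.2 0; 0 0 0 0 0 0.2 0; 0 0 0 0 0 0.2 0; 0 0 0 0 0 0.2 0")

```text
time: 53.0
tool_pos: [642.6, -14.4, 60.5]
tcp_rot: [180.0, 0.0, 94.6]
ft_force: [0.5, -0.2, -0.1]
finger_gap: -0.1
```

Call:
apply_moves(targets="0 0 0 0 0 0.1 0; 0 0 0 0 0 0.2 0; 0 0 0 0 0 0.2 0; 0 0 0 0 0 0.2 0; 0 0 0 0 0 0.2 0")

```text
time: 53.5
tool_pos: [642.7, -14.4, 58.6]
tcp_rot: [180.0, 0.0, 94.6]
ft_force: [-0.0, -0.3, 1.1]
finger_gap: -0.0
```

Call:
apply_moves(targets="0 0 0 0 0 0.1 0; 0 0 0 0 0 0.2 0; 0 0 0 0 0 0.2 0; 0 0 0 0 0 0.2 0; 0 0 0 0 0 0.2 0")

```text
time: 54.0
tool_pos: [642.7, -14.4, 56.6]
tcp_rot: [180.0, 0.0, 94.6]
ft_force: [0.9, -0.0, 2.6]
finger_gap: -0.0
```

Call:
apply_moves(targets="0 0 0 0 0 0.1 0; 0 0 0 0 0 0.2 0; 0 0 0 0 0 0.2 0; 0 0 0 0 0 0.2 0; 0 0 0 0 0 0.2 0")

```text
time: 54.5
tool_pos: [642.7, -14.4, 54.7]
tcp_rot: [180.0, 0.0, 94.6]
ft_force: [0.9, -0.1, 2.9]
finger_gap: 0.0
```

Call:
apply_moves(targets="0 0 0 0 0 0.1 0; 0 0 0 0 0 0.2 0; 0 0 0 0 0 0.2 0; 0 0 0 0 0 0.2 0; 0 0 0 0 0 0.2 0")

```text
time: 55.0
tool_pos: [642.8, -14.4, 53.2]
tcp_rot: [180.0, 0.0, 94.6]
ft_force: [-1.4, 0.7, 7.8]
finger_gap: -0.0
```

The force profile fits: about 1 N at TCP 58.6, then 2.9 N, then past the 4.5 N end stop at 53. I'll press a bit more to be sure, lift, then go to the square key.

Call:
apply_moves(targets="0 0 0 0 0 0.1 0; 0 0 0 0 0 0.1 0; 0 0 0 0 0 0.1 0; 0 0 0 0 0 0.1 0; 0 0 0 0 0 0.1 0")

```text
time: 55.5
tool_pos: [642.8, -14.4, 53.1]
tcp_rot: [180.0, 0.0, 94.6]
ft_force: [-5.9, -0.5, 13.9]
finger_gap: 0.1
```

Call:
apply_moves(targets="0 0 0 0 0 -0.5 0; 0 0 0 0 0 -1 0; 0 0 0 0 0 -2 0; 0 0 0 0 0 -3 0; 0 0 0 0 0 -4 0")

```text
time: 56.0
tool_pos: [642.4, -14.4, 92.1]
tcp_rot: [-180.0, -0.0, 94.6]
ft_force: [0.1, 0.4, -0.2]
finger_gap: -0.2
```

Run:
```python
from plan import *
b=goto(cur(0),[581,-19.5,92,94.6,0],1)
goto(b,[581,-19.5,64,94.6,0],1)
```

```text
0 0 -0.000 -0.00 -1.23 0.00 0.0; 0 0 -0.000 -0.01 -2.46 0.01 0.0; 0 0 -0.000 -0.01 -3.70 0.01 0.0; 0 0 -0.000 -0.02 -4.93 0.01 0.0; 0 0 -0.000 -0.02 -6.16 0.01 0.0
0 0 -0.000 0.00 0.00 0.56 0.0; 0 0 -0.000 0.00 0.00 1.12 0.0; 0 0 -0.000 0.00 0.00 1.68 0.0; 0 0 -0.000 0.00 0.00 2.24 0.0; 0 0 -0.000 0.00 0.00 2.80 0.0
```

Call:
apply_moves(targets="0 0 0 0 -1.2 0 0; 0 0 0 0 -2.5 0 0; 0 0 0 0 -3.7 0 0; 0 0 0 0 -4.9 0 0; 0 0 0 0 -6.15 0 0")

```text
time: 56.5
tool_pos: [581.0, -19.3, 92.2]
tcp_rot: [180.0, 0.0, 94.6]
ft_force: [0.3, -1.0, 0.4]
finger_gap: 0.1
```

Call:
apply_moves(targets="0 0 0 0 0 0.6 0; 0 0 0 0 0 1.1 0; 0 0 0 0 0 1.7 0; 0 0 0 0 0 2.2 0; 0 0 0 0 0 2.8 0")

```text
time: 57.0
tool_pos: [581.4, -19.3, 62.8]
tcp_rot: [-180.0, -0.0, 94.6]
ft_force: [0.1, -0.8, -0.2]
finger_gap: -0.0
```

Call:
apply_moves(targets="0 0 0 0 0 0.2 0; 0 0 0 0 0 0.4 0; 0 0 0 0 0 0.6 0; 0 0 0 0 0 0.8 0; 0 0 0 0 0 0.8 0")

```text
time: 57.5
tool_pos: [581.4, -19.3, 55.7]
tcp_rot: [180.0, 0.0, 94.6]
ft_force: [-1.8, 0.7, 2.4]
finger_gap: -0.1
```

Call:
apply_moves(targets="0 0 0 0 0 0.1 0; 0 0 0 0 0 0.2 0; 0 0 0 0 0 0.3 0; 0 0 0 0 0 0.3 0; 0 0 0 0 0 0.3 0")

```text
time: 58.0
tool_pos: [581.5, -19.3, 53.2]
tcp_rot: [180.0, 0.0, 94.6]
ft_force: [-3.5, 1.0, 7.9]
finger_gap: 0.2
```

The square key is at its end stop. I'll add a little more, lift, then press the big key.

Call:
apply_moves(targets="0 0 0 0 0 0.1 0; 0 0 0 0 0 0.1 0; 0 0 0 0 0 0.1 0; 0 0 0 0 0 0.1 0; 0 0 0 0 0 0.1 0")

```text
time: 58.5
tool_pos: [581.6, -19.3, 53.0]
tcp_rot: [180.0, 0.0, 94.6]
ft_force: [-6.6, 1.4, 13.6]
finger_gap: -0.1
```

Call:
apply_moves(targets="0 0 0 0 0 -0.5 0; 0 0 0 0 0 -1 0; 0 0 0 0 0 -2 0; 0 0 0 0 0 -3 0; 0 0 0 0 0 -4 0")

```text
time: 59.0
tool_pos: [581.4, -19.3, 92.4]
tcp_rot: [180.0, 0.0, 94.6]
ft_force: [0.4, -0.2, 0.5]
finger_gap: 0.1
```

Call:
apply_moves(targets="0 0 0 0 -1.2 0 0; 0 0 0 0 -2.5 0 0; 0 0 0 0 -3.7 0 0; 0 0 0 0 -4.9 0 0; 0 0 0 0 -6.2 0 0")

```text
time: 59.5
tool_pos: [519.4, -24.3, 92.3]
tcp_rot: [180.0, 0.0, 94.6]
ft_force: [0.2, -0.1, 0.0]
finger_gap: 0.3
```

Call:
apply_moves(targets="0 0 0 0 0 0.6 0; 0 0 0 0 0 1.1 0; 0 0 0 0 0 1.7 0; 0 0 0 0 0 2.2 0; 0 0 0 0 0 2.8 0")

```text
time: 60.0
tool_pos: [519.6, -24.2, 62.9]
tcp_rot: [-180.0, -0.0, 94.6]
ft_force: [0.7, -0.3, 0.4]
finger_gap: 0.1
```

Call:
apply_moves(targets="0 0 0 0 0 0.2 0; 0 0 0 0 0 0.4 0; 0 0 0 0 0 0.6 0; 0 0 0 0 0 0.8 0; 0 0 0 0 0 0.8 0")

```text
time: 60.5
tool_pos: [519.6, -24.3, 55.6]
tcp_rot: [180.0, 0.0, 94.6]
ft_force: [-1.5, 0.7, 3.9]
finger_gap: -0.0
```

Call:
apply_moves(targets="0 0 0 0 0 0.1 0; 0 0 0 0 0 0.2 0; 0 0 0 0 0 0.3 0; 0 0 0 0 0 0.3 0; 0 0 0 0 0 0.3 0")

```text
time: 61.0
tool_pos: [519.7, -24.3, 53.2]
tcp_rot: [180.0, 0.0, 94.6]
ft_force: [-3.9, 0.5, 8.6]
finger_gap: 0.0
```

Call:
apply_moves(targets="0 0 0 0 0 0.1 0; 0 0 0 0 0 0.1 0; 0 0 0 0 0 0.1 0; 0 0 0 0 0 0.1 0; 0 0 0 0 0 0.1 0")

```text
time: 61.5
tool_pos: [519.8, -24.3, 53.0]
tcp_rot: [180.0, 0.0, 94.6]
ft_force: [-8.6, 0.5, 15.4]
finger_gap: -0.1
```

Call:
apply_moves(targets="0 0 0 0 0 -1 0; 0 0 0 0 0 -4 0; 0 0 0 0 0 -7 0; 0 0 0 0 0 -10 0; 0 0 0 0 0 -13 0")

```text
time: 62.0
tool_pos: [519.4, -24.3, 182.6]
tcp_rot: [180.0, 0.0, 94.6]
ft_force: [0.1, 0.2, -0.3]
finger_gap: -0.2
```

Call:
apply_moves(targets="0 0 0 -4 0 0 0; 0 0 0 -8 0 0 0; 0 0 0 -12 0 0 0; 0 0 0 -16 0 0 0; 0 0 0 -16 0 0 0")

```text
time: 62.5
tool_pos: [532.0, -188.3, 181.2]
tcp_rot: [-180.0, 0.1, 94.4]
ft_force: [0.8, -0.3, -0.2]
finger_gap: 0.1
```

Run:
```python
from h import *
s=sense();print(s['time'],s['tool_pos'],s['ft_force'])
Z=dict(cover_knob=121,cover_pin=98,key_small_top=94,key_square_top=94,key_big_top=94,jar1_mid=33,paint_tin=0,tape_roll=0,palette_knife=0,scraper=0,gel_bottle=0,brush_pot=0,flat_brush=0)
for c in('top','scene'):
    snap(c,c+'end')
    for n,z in Z.items():
        for r in place_of(c,n)[:1]: print(n,c,round(r['confidence'],2),at_z(c,r['at'],z).round())
# cover edges in the top view against the mixer's
g=cv2.cvtColor(cv2.imread('pics/topend.png'),cv2.COLOR_BGR2HSV)
m=((g[:,:,2]>140)&(g[:,:,1]<60)).astype(np.uint8);m[:170]=0;m[305:]=0;m[:,:220]=0;m[:,330:]=0
n,l,st,ce=cv2.connectedComponentsWithStats(m)
i=1+st[1:,4].argmax();c=max(cv2.findContours((l==i).astype(np.uint8),0,2)[0],key=cv2.contourArea)
r=cv2.boxPoints(cv2.minAreaRect(c));print(st[i])
print('plate corners',[at_z('top',[p[1],p[0]],98).round(1)[:2] for p in r])
```

```text
62.5 [ 532.0018187 -188.3497764  181.218126 ] [ 0.7868281  -0.27003398 -0.19076313]
cover_knob top 0.56 [665.  85. 121.]
cover_pin top 0.9 [463. 153.  98.]
key_small_top top 0.46 [639. -16.  94.]
key_square_top top 0.67 [410. 275.  94.]
key_big_top top 0.56 [518. -31.  94.]
paint_tin top 0.66 [ 638. -423.    0.]
tape_roll top 0.91 [618. 342.   0.]
palette_knife top 0.97 [ 344. -331.    0.]
scraper top 0.87 [424. 296.   0.]
gel_bottle top 0.86 [ 765. -237.    0.]
brush_pot top 0.66 [694.  97.   0.]
flat_brush top 0.84 [785. 212.  -0.]
cover_knob scene 0.9 [665.  94. 121.]
cover_pin scene 0.92 [454. 142.  98.]
key_small_top scene 0.41 [642. -13.  94.]
key_square_top scene 0.52 [582. -22.  94.]
key_big_top scene 0.68 [511. -12.  94.]
jar1_mid scene 0.66 [652. 324.  33.]
paint_tin scene 0.94 [ 637. -421.    0.]
tape_roll scene 0.88 [610. 346.   0.]
palette_knife scene 0.55 [ 353. -331.    0.]
scraper scene 0.56 [421. 282.   0.]
gel_bottle scene 0.77 [ 772. -235.    0.]
brush_pot scene 0.81 [802. -85.   0.]
[ 220  170   96  124 8242]
plate corners [array([724.2, 222.7]), array([739.3,  19.6]), array([461. ,  -1.3]), array([446.8, 195.3])]
```

```bash
python3 -c "
from bench import *
print(hand_in())"
```

```text
the job is handed in; nothing more can be done
None
```

The job is done and was handed in at about 62.5 s. `hand_in` gave no verdict, so what follows is my own checks.

**What I did**
- **Opening the cover:** I swung it to about 1.65 rad, and the picture showed the port clear.
- **Jars:** All three are upright in the chamber at roughly x = -64, 0 and +64 mm. Jar 2 was knocked aside on the table partway through, so I measured it again before gripping it.
- **Closing the cover:** I pushed it to its stop at about 21 N in y. The knob ended on the chamber's centreline.
- **Keys:** I pressed the small, square and large keys in that order. Each went to its end stop at 14–15 N, then I lifted off. The arm is parked clear.

**Last checks**
- The knob is still where it was when the cover shut, within about 5 mm.
- Bystanders are within about 2 cm of where they started.
- The jars are no longer visible under the cover. They stood upright in the last picture before it closed.
- I did not measure that the keys sprang back up.

**Checks that failed or disagreed**
- **Missed first swing:** The real fingertips sit about 20–35 mm above the reported TCP, so my first try at the cover passed over the knob. I corrected the height after that.
- **False network hits:** In the final pictures the top view gave wrong places for the brush pot and the square key, and the scene view a false jar 1. The scene view had the pot and key in place.
- **Cover outline:** My last attempt to measure it from the top picture was spoiled by the background, so I did not use it.

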